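# Wring in the taper plugs, wedge the guard over them and bolt it

## Task

On the loudspeaker link block, press every taper plug down with a twist, the way a violin peg is set, until it grips in its hole with the collar right down on the bed and the flat head in line with the row. Then slide the forked dovetail guard along its way, over the plug collars, until it wedges tight, and push the locking rod through the staple behind the guard, all the way to its handle. Leave the other parts on the desk alone.

Things in the scene. Friction and masses are not known exactly. Their poses are not given: they have to be found in the camera images.
- block: Fixed dark wooden link block; flat top (bed) 36 mm above the desk, x -335 to 245 mm, 144 mm wide. Origin on the desk under the way's mouth; x runs along the row of holes, the way the guard slides home; z up; +y side carries the staple and faces the robot. Holes on y = 0 at x = 22, 68, 114, 160, 206 mm, 3 to 5 hold plugs. Bed at x below 0 is a plain apron. A plug is never in a hole of another number.
- way (a point): Middle of the way's mouth on the bed (block x = y = 0); axes as the block's. Two brass rails stand 16 to 19 mm high on the bed from x = 0 to 226, inner faces undercut 15 degrees; at the bed they are 47 mm from the middle line at the mouth, 33.5 mm at the far end. The wedged guard's origin is within a few mm of this point.
- staple (a point): Middle of the staple's opening, 5 mm above the bed (block x -62, y 66 mm). Square steel arch on the bed's +y edge: 29 mm along x, 21 mm high, y from 60 to 72 mm (flush with the block's side). Its opening runs along y, 13 mm wide and 15 mm high, the bed being its floor.
- hole1 (a point): Centre of the tapered hole 22 mm along the row, on the bed; axes as the block's. Two sprung brass cheeks inside grip a plug harder the deeper it goes; the bed stops the collar. Pushed straight a plug binds (some 30 to 50 N); wrung to and fro while pressed it goes down with 10 to 20 N and up to 0.4 N m, then stays by friction.
- hole2 (a point): Centre of the tapered hole 68 mm along the row, on the bed; axes as the block's. Two sprung brass cheeks inside grip a plug harder the deeper it goes; the bed stops the collar. Pushed straight a plug binds (some 30 to 50 N); wrung to and fro while pressed it goes down with 10 to 20 N and up to 0.4 N m, then stays by friction.
- hole3 (a point): Centre of the tapered hole 114 mm along the row, on the bed; axes as the block's. Two sprung brass cheeks inside grip a plug harder the deeper it goes; the bed stops the collar. Pushed straight a plug binds (some 30 to 50 N); wrung to and fro while pressed it goes down with 10 to 20 N and up to 0.4 N m, then stays by friction.
- hole4 (a point): Centre of the tapered hole 160 mm along the row, on the bed; axes as the block's. Two sprung brass cheeks inside grip a plug harder the deeper it goes; the bed stops the collar. Pushed straight a plug binds (some 30 to 50 N); wrung to and fro while pressed it goes down with 10 to 20 N and up to 0.4 N m, then stays by friction.
- hole5 (a point): Centre of the tapered hole 206 mm along the row, on the bed; axes as the block's. Two sprung brass cheeks inside grip a plug harder the deeper it goes; the bed stops the collar. Pushed straight a plug binds (some 30 to 50 N); wrung to and fro while pressed it goes down with 10 to 20 N and up to 0.4 N m, then stays by friction.
- plug1: Taper plug in hole1 (may be absent). Origin: centre of the collar's underside; z up, x along the head's wide side. Collar 32 mm across, 5 mm thick; flat black head above it 26 mm wide (x), 10 thick (y), top 47 mm above origin; 28 mm taper below. Starts loose, collar 6 mm above the bed, head 0.7 to 1.45 rad off the row. The guard passes it only with collar down within 2 mm and head in line.
- plug2: Taper plug in hole2 (may be absent). Origin: centre of the collar's underside; z up, x along the head's wide side. Collar 32 mm across, 5 mm thick; flat black head above it 26 mm wide (x), 10 thick (y), top 47 mm above origin; 28 mm taper below. Starts loose, collar 6 mm above the bed, head 0.7 to 1.45 rad off the row. The guard passes it only with collar down within 2 mm and head in line.
- plug3: Taper plug in hole3 (may be absent). Origin: centre of the collar's underside; z up, x along the head's wide side. Collar 32 mm across, 5 mm thick; flat black head above it 26 mm wide (x), 10 thick (y), top 47 mm above origin; 28 mm taper below. Starts loose, collar 6 mm above the bed, head 0.7 to 1.45 rad off the row. The guard passes it only with collar down within 2 mm and head in line.
- plug4: Taper plug in hole4 (may be absent). Origin: centre of the collar's underside; z up, x along the head's wide side. Collar 32 mm across, 5 mm thick; flat black head above it 26 mm wide (x), 10 thick (y), top 47 mm above origin; 28 mm taper below. Starts loose, collar 6 mm above the bed, head 0.7 to 1.45 rad off the row. The guard passes it only with collar down within 2 mm and head in line.
- plug5: Taper plug in hole5 (may be absent). Origin: centre of the collar's underside; z up, x along the head's wide side. Collar 32 mm across, 5 mm thick; flat black head above it 26 mm wide (x), 10 thick (y), top 47 mm above origin; 28 mm taper below. Starts loose, collar 6 mm above the bed, head 0.7 to 1.45 rad off the row. The guard passes it only with collar down within 2 mm and head in line.
- guard: Forked aluminium guard, about 0.3 kg, loose on the apron. Origin on its underside; x to the fork tips (226 mm ahead), tail 48 mm behind, 80 mm wide; 16 mm high. 20 mm slot between the prongs for plug heads, 7.2 mm of room under them for collars. Flanks 47 mm from the middle line at the origin, 33.5 mm at the tips: side play at first; it wedges with its origin at about way, pushed with 15 to 25 N.
- guard_tab (a point): The guard's black upright tab, for gripping: 12 mm thick along the guard's x, 36 mm wide along y, from 16 to 58 mm above the guard's underside. This point is on its middle plane, 28 mm behind the guard's origin and 40 mm above its underside. Axes as the guard's.
- rod: Locking rod, 60 g, on the desk. Origin on its axis at the shoulder; x along the shaft. Steel shaft 9 mm thick, 66 mm long, round tip; square wooden handle 16 mm thick, x -40 to 0, too thick for the staple. Rests on handle and tip, some 3 degrees nose down. In place it points along the block's -y, shoulder by the block's side (block y about 72 to 80 mm), shaft on the bed behind the guard's tail.
- rod_tip (a point): The tip of the rod's shaft, 66 mm from its shoulder; axes as the rod's.
- knob: Bystander: red knob, 38 mm across, 22 mm high, beyond the block; origin under it.
- lens: Bystander: amber glass pilot lamp lens, 24 mm across, 19 mm high, beyond the block; origin under it.
- corner: Bystander: aluminium chassis corner, 60 x 60 x 53 mm, left of the block; origin under it.
- standoff: Bystander: steel standoff standing on end, 12 mm thick, 30 mm high, beyond the block; origin under it.
- partsbox: Bystander: fixed wooden parts box, 150 x 190 mm, 60 mm high, with its brass lid standing open to 190 mm at its local +x side, on the robot's right; origin under its middle.
Things that resemble listed ones, but are neither listed nor needed, are in the scene too. What is shaped like the rod but blue is not meant. What is shaped like the plug2 but pink is not meant.

How it is judged:
By the outcome, as a careful person would: the job done as asked, in the order asked, and still so for the second after the job is handed in, with the robot touching nothing.
Of plug1, plug2, plug3, plug4, plug5 only 3 to 5 are there at a start; the rules pass over those that are not, and their reading is None.
At some moment in a run one of rod may be knocked a few centimetres aside while the robot is not near it.
Once in a run the grip may slacken for a moment while it holds something.
It also fails if it takes over 210 s, if anything falls off the work surface, if the arm or the gripper's body presses on something with over 40 N, if the wrist force passes 120 N, or if a joint passes its speed limit or range.

## Robot

A 6-joint arm with a two-finger parallel gripper is mounted at the origin on the work surface. World frame = base frame: x ahead of the robot, y to its left, z up, the work surface at z = 0. Lengths are in m, angles in rad, forces in N, time in s.
With the tool pointing down it reaches from about 0.35 to 0.975 m from the base axis. Payload 4.9 kg.
Tool frame: the origin (TCP) lies midway between the tips of the shut fingers; the grasp point (between the pads) lies 19 mm behind it (r.grasp_offset is the distance from the TCP to the grasp point, in m); z points along the fingers, y is the direction in which the jaws open and shut (so a half turn about z gives the same grasp; the last joint's range is limited). The gripper opens to 85 mm and grips with 20 to 120 N. Pads are 22 mm wide; open, the fingers measure 114 mm over their backs; the gripper's body (76 mm by 85 mm) begins 54 mm behind the grasp point. The pads swing forward as they close: fully open they stand 13 mm farther back than shut.
Start: joints at [-1.46, 0.053, 1.613, -0, 1.476, -0.119], TCP at [0.142, -0.609, 0.207] pointing down, gripper open.
Joint ranges: [-3.01, 3.01], [-1.01, 2.22], [0.06, 2.58], [-1.02, 4.17], [0.09, 2.62], [-3.14, 3.14]. Speed limits (rad/s): [2.57, 2.57, 3.14, 3.14, 3.14, 3.14].

## Interface

Orientations are given as a rotation vector (axis times angle).
In Python, from plant import monitor, optics, ticket, r gives the robot as it stands. The module is installed in compiled form; this text tells all that it offers.
- The arm moves only by the shell command python3 -m pendant 'ROWS' [FORCE]. ROWS is text: rows parted by semicolons, each of 5 numbers parted by spaces: the shift along the tool's x, y, z in m, then the turn about the tool's z in degrees, then the opening in per cent of the stroke, from 0 (shut) to 100 (fully open). A call has exactly 8 rows; each row shifts and turns the commanded pose from where the row before left it, along the tool's axes as they then stand; what a row does not reach is not made up. A row lasts 1/10 s, in which the tool goes at most 50 mm and 8.59 degrees, less where a joint would pass 70% of its speed; a pose out of reach is approached as far as the arm can. A call is refused whole if a number of a shift passes 0.05 or a number of a turn 8.59, either way. A call with a gripper value outside its range is refused whole. The fingers move at their own pace and stop on an object; FORCE is the grip in N (left out, the last holds). Time passes only in rows, so rows that do not move let the fingers close, or fill a call up. It gives the time, the measured TCP pose, the force and the opening at its end, in the units of the state.
- monitor.get_state(): the state, without advancing time (a new reading comes with each control period).
- optics.grab_frame(name): name is "side" or "top" or "wrist"; returns a dict with "image" (400x640x3 uint8, red, green, blue), "fx", "fy", "cx", "cy" (pixels), "R" (3x3) and "t" (3): a world point X has camera coordinates R X + t; the wrist camera has in their place "mount" (4x4, takes a point from camera to tool coordinates, whose origin is the TCP and whose axes are the flange's). Camera axes: x right, y down, z forward; pixel columns grow to the right and rows downward; lengths in m; the calibration is good to about 2 mm. A picture is of the moment at which its call begins: read the wrist's pose just before it. There is no depth.
- ticket.hand_in(): hands the job in, once; it reports no verdict.
The state is a dict: "time_s": time; "joints": joint angles; "dq": joint speeds; "joint_efforts": joint torques, N m; "position": TCP position; "orientation": TCP orientation; "wrist_force": force on the tool from outside, world axes, zero at the start; "ft_torque": the same for the moment, N m; "width": finger opening in m.
Only numpy, scipy, OpenCV 4.12 (cv2) and the standard library are available. Lean on these libraries where they do the work, as an engineer would, in place of code of your own. Each camera call takes 0.05 s, during which the arm holds its last target.

## Working session

There is one attempt and no reset: what is moved stays moved. The work goes in short steps, Python scripts to look and compute and a shell command to move; the robot and the scene stay as the last step left them, time stands still between calls to the robot, and variables do not carry over. Pictures are saved under pics/ and viewed, and the job is handed in when it is done.

```bash
mkdir -p pics; ls; cat > h.py <<'E'
import numpy as np, cv2
from plant import monitor, optics, ticket, r
from scipy.spatial.transform import Rotation as Ro
def st():
    s=monitor.get_state(); return s
def grab(n,save=None):
    s=monitor.get_state(); f=optics.grab_frame(n)
    if n=='wrist':
        T=np.eye(4); T[:3,:3]=Ro.from_rotvec(s['orientation']).as_matrix(); T[:3,3]=s['position']
        f['C']=T@np.array(f['mount'])
    else:
        R=np.array(f['R']);t=np.array(f['t']); C=np.eye(4); C[:3,:3]=R.T; C[:3,3]=-R.T@t; f['C']=C
    if save: cv2.imwrite('pics/'+save+'.png',cv2.cvtColor(f['image'],cv2.COLOR_RGB2BGR))
    return f
def ray(f,u,v):
    d=np.array([(u-f['cx'])/f['fx'],(v-f['cy'])/f['fy'],1.]); C=f['C']
    return C[:3,3],C[:3,:3]@d
def onz(f,u,v,z):
    o,d=ray(f,u,v); return o+d*(z-o[2])/d[2]
def proj(f,X):
    C=f['C']; p=C[:3,:3].T@(np.array(X)-C[:3,3]); return np.array([f['cx']+f['fx']*p[0]/p[2],f['cy']+f['fy']*p[1]/p[2]])
E
python3 - <<'E'
from h import *
s=st();print(s)
for n in('top','side','wrist'):
    f=grab(n,n+'0');print(n,f['fx'],f['cx'],f['cy'],f['C'].round(3).tolist())
E
```

```text
pics
{'time_s': 0.0, 'joints': array([-1.45999095e+00,  5.33690296e-02,  1.61430551e+00, -1.34218699e-05,
        1.47597945e+00, -1.18995241e-01]), 'dq': array([ 3.82993337e-04,  7.38528722e-04,  1.34081124e-03, -1.72860304e-05,
        1.43332717e-04, -6.94791280e-04]), 'joint_efforts': array([ 7.23833764e-04, -3.93682694e+01, -3.70170772e+01, -5.08191386e-05,
        6.98800446e-03, -5.40031678e-06]), 'position': array([ 0.14228913, -0.60789761,  0.20614864]), 'orientation': array([-3.11882966e+00, -3.59941898e-01,  7.72185442e-06]), 'wrist_force': array([-0.56571488, -0.13797128,  1.04699857]), 'ft_torque': array([ 0.07387283, -0.00711399, -0.02367922]), 'width': 0.08546380530959075}
top 444.2809017824002 324.24327706653685 201.63332161200955 [[0.001, -0.982, 0.187, 0.253], [-1.0, -0.003, -0.01, -0.056], [0.01, -0.187, -0.982, 1.635], [0.0, 0.0, 0.0, 1.0]]
side 364.877535542848 321.2350227037161 197.96490542382983 [[-0.852, -0.343, 0.396, 0.14], [-0.524, 0.556, -0.646, 0.608], [0.001, -0.757, -0.653, 0.768], [0.0, 0.0, 0.0, 1.0]]
wrist 357.9558435553452 322.00259645422 210.20519018750977 [[0.228, -0.92, -0.319, 0.224], [-0.974, -0.216, -0.072, -0.59], [-0.003, 0.327, -0.945, 0.372], [0.0, 0.0, 0.0, 1.0]]
```

View pics/top0.png

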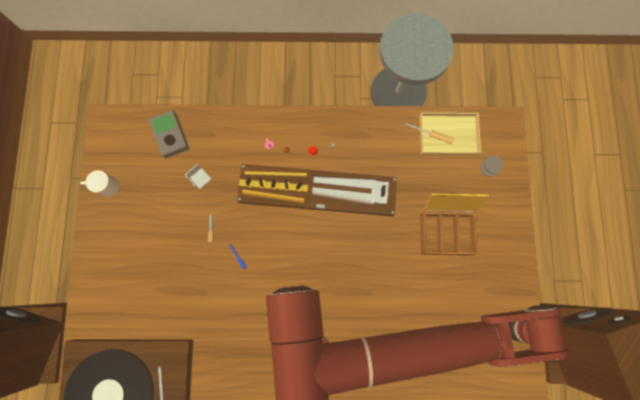

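View pics/side0.png

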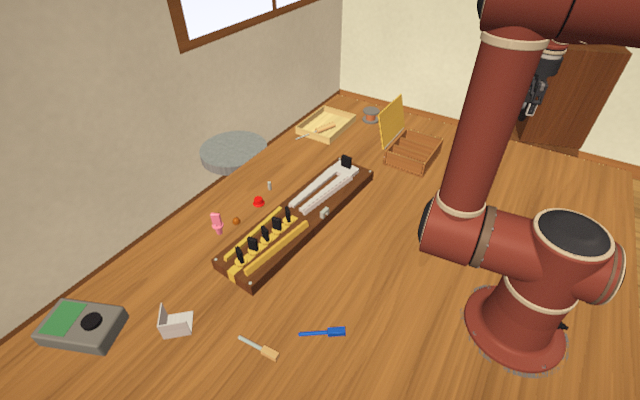

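View pics/wrist0.png

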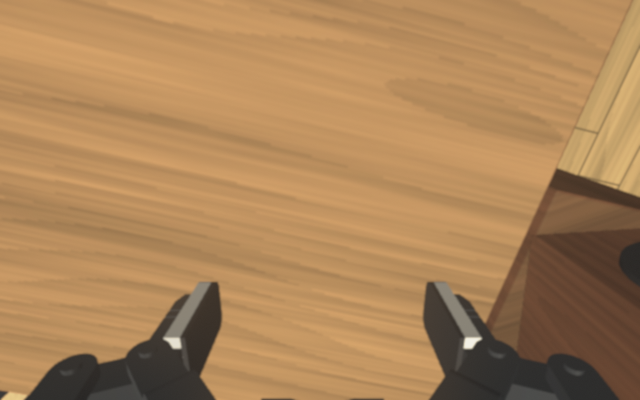

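The top view shows the block at about (238–396, 165–214), with plugs to the left and the guard to the right. The rod (wooden handle) is near (210,228) and the blue decoy at (238,256). I'll zoom in to measure.

```bash
python3 - <<'E'
from h import *
f=grab('top'); im=cv2.cvtColor(f['image'],cv2.COLOR_RGB2BGR)
c=im[150:280,195:405]; cv2.imwrite('pics/topz.png',cv2.resize(c,None,fx=3.8,fy=3.8,interpolation=cv2.INTER_CUBIC))
f=grab('side'); im=cv2.cvtColor(f['image'],cv2.COLOR_RGB2BGR)
c=im[150:370,200:400]; cv2.imwrite('pics/sidez.png',cv2.resize(c,None,fx=2.7,fy=2.7,interpolation=cv2.INTER_CUBIC))
E
```

```text
(no output)
```

View pics/topz.png

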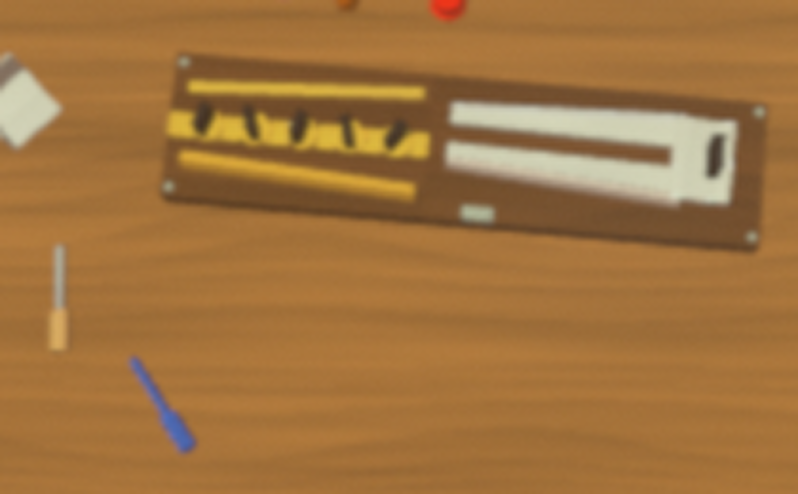

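View pics/sidez.png

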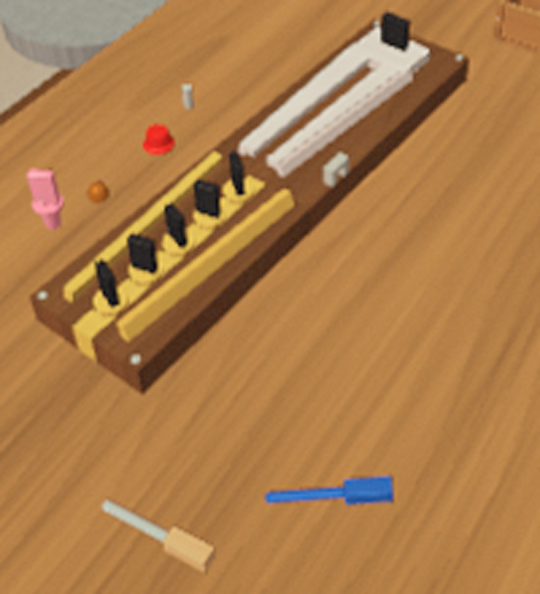

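The zoom shows five plugs, with screws at zoom pixels (184,62), (759,112), (752,237) and (168,186). I'll fit the block from the screws.

```bash
python3 - <<'E'
from h import *
f=grab('top')
P=np.array([onz(f,195+(u+.5)/3.8-.5,150+(v+.5)/3.8-.5,.036) for u,v in [(184,62),(759,112),(752,237),(168,186)]])
print(P.round(4)); c=P.mean(0)
d=(P[0]-P[1]+P[3]-P[2]);print(np.linalg.norm(P[0]-P[1]),np.linalg.norm(P[0]-P[3]));d[2]=0;d/=np.linalg.norm(d)
a=np.arctan2(d[1],d[0]);n=np.array([-d[1],d[0],0])
print('ang',np.degrees(a)); O=c+.045*d; print('way',O)
for x in(22,68,114,160,206):print(x,(O+d*x/1000).round(4))
print('staple',O-.062*d+.066*n,'tab approx')
# edges
for u,v in [(178,54),(767,106),(757,250),(163,197)]: 
    X=onz(f,195+u/3.8,150+v/3.8,.036)-O; print(X@d,X@n)
for nm,u,v,z in [('tab',716,158,.094),('rodtip',60,247,.005),('rodsh',59,310,.01),('rodend',58,350,.008),('guardTR',737,122,.052),('guardBR',731,204,.052),('tipL',450,112,.052),('tipR',447,153,.052)]:
    X=onz(f,195+u/3.8,150+v/3.8,z);print(nm,X.round(4),(X-O)@d,(X-O)@n)
E
```

```text
[[ 0.6907  0.2302  0.036 ]
 [ 0.6424 -0.3313  0.036 ]
 [ 0.5189 -0.321   0.036 ]
 [ 0.5671  0.2413  0.036 ]]
0.5635361508294425 0.12404390725688323
ang 85.09053368743592
way [ 6.08624227e-01 -3.68077071e-04  3.60000000e-02]
22 [0.6105 0.0216 0.036 ]
68 [0.6144 0.0674 0.036 ]
114 [0.6184 0.1132 0.036 ]
160 [0.6223 0.159  0.036 ]
206 [0.6263 0.2049 0.036 ]
staple [ 0.53756031 -0.05649223  0.036     ] tab approx
0.2420244935161569 -0.06824707610876816
-0.33567570582400535 -0.06741924928838791
-0.33408560243615315 0.07544093021415407
0.2391408664506059 0.07440452982486215
tab [ 0.5826 -0.281   0.094 ] -0.28185917661820936 0.0018915010113860916
rodtip [0.5109 0.3484 0.005 ] 0.3391636787624526 0.12719803568875465
rodsh [0.4486 0.3452 0.01  ] 0.3305736947923281 0.18900786691630383
rodend [0.4102 0.3447 0.008 ] 0.3268550796524422 0.22725686894879055
guardTR [ 0.6272 -0.3083  0.052 ] -0.30520796770584696 -0.04481688957876528
guardBR [ 0.5467 -0.3004  0.052 ] -0.30427519052272173 0.035979875495193166
tipL [ 0.6361 -0.0316  0.052 ] -0.028774351277328605 -0.030045168657476834
tipR [ 0.5957 -0.029   0.052 ] -0.02959296424734113 0.010447568644168266
```

```bash
cat >> h.py <<'E'
A=np.radians(85.09)
O=np.array([.6086,-.0004,.036]); 
def bd():
    return np.array([np.cos(A),np.sin(A),0]),np.array([-np.sin(A),np.cos(A),0])
def blk(x,y,z=0): d,n=bd(); return O+d*x+n*y+np.array([0,0,z])
def toblk(X): d,n=bd(); X=np.array(X)-O; return np.array([X@d,X@n,X[2]])
def yaw(s): 
    R=Ro.from_rotvec(s['orientation']).as_matrix(); return np.degrees(np.arctan2(R[1,0],R[0,0]))
def go(target,yawt,n):
    """constant row for n rows"""
    s=st(); y0=yaw(s); t=-(yawt-y0)
    t=(t+180)%360-180
    D=np.array(target)-s['position']; M=np.zeros((3,3))
    Rr=Ro.from_rotvec(s['orientation']).as_matrix()
    for k in range(n): M+=Rr; Rr=Rr@Ro.from_euler('z',t/n,degrees=True).as_matrix()
    w=np.linalg.solve(M,D)
    print('n',n,'row',w.round(4),'turn',round(t/n,3),'| tot',D.round(4),round(t,2),'yaw0',round(y0,2))
def show():
    s=st(); print('t',round(s['time_s'],2),'p',s['position'].round(4),'blk',toblk(s['position']).round(4),'yaw',round(yaw(s),2),'F',s['wrist_force'].round(1),'T',s['ft_torque'].round(2),'w',round(s['width'],4),'q',s['joints'].round(2))
E
python3 - <<'E'
from h import *
show(); go(blk(.09,0,.2),85.1,24)
E
```

```text
t 0.3 p [ 0.1423 -0.6083  0.207 ] blk [-0.6456  0.4125  0.171 ] yaw 13.17 F [-1.   0.1  0.2] T [-0.02 -0.03 -0.01] w 0.0853 q [-1.46  0.05  1.61 -0.    1.48 -0.12]
n 24 row [ 0.0372 -0.0053 -0.0012] turn -2.997 | tot [0.474  0.6976 0.029 ] -71.93 yaw0 13.17
```

```bash
python3 - <<'E'
from h import *
go(blk(.09,0,.2),13.17,16)
E
```

```text
n 16 row [ 0.0388 -0.0357 -0.0018] turn -0.0 | tot [0.474  0.6976 0.029 ] -0.0 yaw0 13.17
```

```bash
python3 -m pendant '.01 -.032 -.01 0 100;.025 -.032 -.01 0 100;.035 -.032 -.01 0 100;.035 -.032 0 0 100;.035 -.032 0 0 100;.035 -.032 0 0 100;.035 -.032 0 0 60;.035 -.032 0 0 24' 60 && python3 -m pendant '.035 -.032 0 -8 24;.035 -.026 0 -8 24;.038 -.021 0 -8 24;.042 -.016 0 -8 24;.042 -.01 0 -8 24;.042 -.004 0 -8 24;.042 .0 0 -8 24;.042 .004 0 -8 24';python3 -c "
from h import *
show(); go(blk(.09,0,.2),85.1,8)"
```

```text
time_s: 1.1
position: [0.3233, -0.3018, 0.2376]
orientation: [3.12, 0.359, 0.001]
wrist_force: [0.4, 0.1, 0.0]
width: 0.0589
time_s: 1.9
position: [0.5035, -0.0033, 0.2375]
orientation: [2.45, 1.966, 0.0]
wrist_force: [0.1, -0.5, -0.5]
width: 0.0206
t 1.9 p [ 0.5035 -0.0033  0.2375] blk [-0.0118  0.1045  0.2015] yaw 77.51 F [ 0.1 -0.5 -0.5] T [-0.01 -0.01 -0.05] w 0.0206 q [-0.15 -0.26  1.85 -0.    1.55  0.06]
n 8 row [0.0137 0.0121 0.0002] turn -0.949 | tot [ 0.1128  0.0925 -0.0015] -7.59 yaw0 77.51
```

```bash
python3 -m pendant '.017 .015 0 -1.5 24;.017 .015 0 -1.5 24;.017 .015 0 -1.5 24;.017 .015 0 -1.5 24;.017 .015 0 -1.6 24;.017 .015 0 0 24;.007 .006 0 0 24;0 0 0 0 24' ;python3 -c "
from h import *
show(); grab('wrist','w1')"
```

```text
time_s: 2.7
position: [0.6145, 0.0884, 0.2371]
orientation: [-2.319, -2.119, 0.001]
wrist_force: [-0.9, 0.5, -0.1]
width: 0.0202
t 2.7 p [0.6145 0.0884 0.2371] blk [0.089  0.0018 0.2011] yaw 84.83 F [-0.9  0.5 -0.1] T [ 0.01 -0.05 -0.04] w 0.0202 q [ 0.02  0.03  1.59 -0.    1.53  0.11]
```

View pics/w1.png

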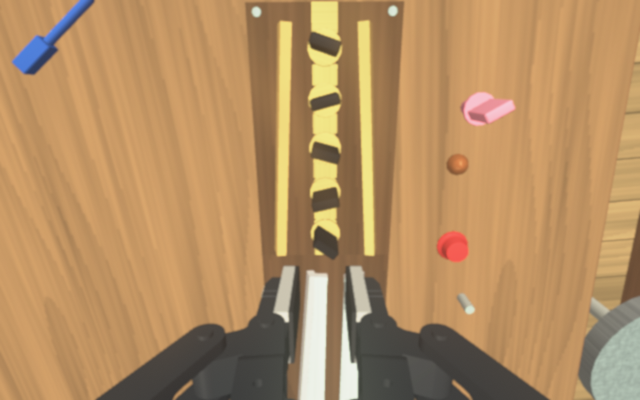

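```bash
python3 -c "
from h import *
f=grab('wrist');im=cv2.cvtColor(f['image'],cv2.COLOR_RGB2BGR)
a=cv2.resize(im[20:140,280:370],None,fx=5,fy=5,interpolation=cv2.INTER_CUBIC);b=cv2.resize(im[135:265,280:370],None,fx=4.6,fy=4.6,interpolation=cv2.INTER_CUBIC)
h=600
o=np.zeros((600,800,3),np.uint8);o[:600,:360]=cv2.resize(a,None,fx=.8,fy=.8)[:600] if 0 else 0
a=cv2.resize(im[20:140,280:360],(400,600),interpolation=cv2.INTER_CUBIC);b=cv2.resize(im[135:255,280:360],(400,600),interpolation=cv2.INTER_CUBIC)
a=np.clip(a.astype(float)*1.8,0,255).astype(np.uint8);b=np.clip(b.astype(float)*1.8,0,255).astype(np.uint8)
cv2.imwrite('pics/w1z.png',np.hstack([a,b]))
for u,v in [(256,11),(393,11)]: print('screw',toblk(onz(f,u,v,.036)))
hsv=cv2.cvtColor(f['image'],cv2.COLOR_RGB2HSV)
m=((hsv[...,2]<75)&(hsv[...,1]<150)).astype(np.uint8)
m[:, :290]=0;m[:,360:]=0;m[262:]=0
n,l,s,c=cv2.connectedComponentsWithStats(m)
for i in range(1,n):
  if s[i,4]>60:
    cn=cv2.findContours((l==i).astype(np.uint8),0,2)[0][0]; print(s[i],c[i].round(1),cv2.minAreaRect(cn))
"
```

```text
screw [ 2.36974078e-01  6.15435478e-02 -2.08166817e-17]
screw [ 2.36334135e-01 -6.30755989e-02 -2.08166817e-17]
[315 228  22  23 230] [325.1 238.5] ((326.57684326171875, 238.85191345214844), (25.15382194519043, 15.479275703430176), 19.29004669189453)
```

View pics/w1z.png

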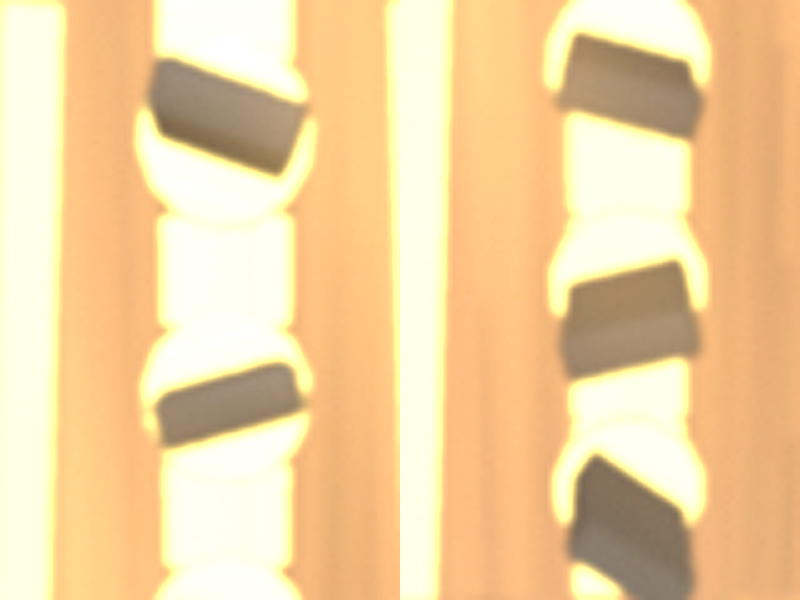

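```bash
python3 -c "
from h import *
f=grab('wrist')
E={5:(0,(165,58),(308,103),.089),4:(0,(165,445),(300,405),.089),3:(1,(560,107),(690,138),.089),2:(1,(572,376),(698,350),.089),1:(1,(595,457),(688,520),.047)}
for k,(p,a,b,z) in E.items():
  g=lambda q: toblk(onz(f,280+(q[0]-400*p)/5,(135 if p else 20)+q[1]/5,z))
  A1,B1=g(a),g(b); v=B1-A1
  ang=np.degrees(np.arctan2(v[1],v[0]))
  print(k,A1.round(4),B1.round(4),'len',np.linalg.norm(v).round(4),'ang',(ang+90)%180-90)
"
```

```text
5 [0.2125 0.0089 0.053 ] [ 0.2059 -0.0139  0.053 ] len 0.0237 ang 73.78742491995393
4 [0.1535 0.0097 0.053 ] [ 0.1598 -0.0131  0.053 ] len 0.0236 ang -74.42147960615169
3 [0.1132 0.0111 0.053 ] [ 0.1075 -0.0119  0.053 ] len 0.0237 ang 76.1581414533996
2 [0.0629 0.0096 0.053 ] [ 0.0679 -0.0137  0.053 ] len 0.0239 ang -78.0263802155251
1 [0.03  0.006 0.011] [ 0.0153 -0.014   0.011 ] len 0.0249 ang 53.5569661357284
```

```bash
sed -i 's/^O=.*/O=np.array([.6098,-.0005,.036])/' h.py; python3 -c "
from h import *
show(); go(blk(.206,0,.09),158.9,12)"
```

```text
t 2.85 p [0.6138 0.0873 0.2374] blk [0.0878 0.0035 0.2014] yaw 84.74 F [ 0.1 -0.6 -0.7] T [ 0.01 -0.01 -0.01] w 0.0205 q [ 0.02  0.03  1.59 -0.    1.53  0.11]
n 12 row [0.0086 0.0061 0.0093] turn -6.18 | tot [ 0.0136  0.1174 -0.1114] -74.16 yaw0 84.74
```

```bash
python3 -m pendant '.0086 .0061 .0093 -6.2 24;.0086 .0061 .0093 -6.2 24;.0086 .0061 .0093 -6.2 24;.0086 .0061 .0093 -6.2 24;.0086 .0061 .0093 -6.2 24;.0086 .0061 .0093 -6.2 24;.0086 .0061 .0093 -6.2 24;.0086 .0061 .0093 -6.2 24' && python3 -m pendant '.0086 .0061 .0093 -6.2 24;.0086 .0061 .0093 -6.2 24;.0086 .0061 .0093 -6.2 24;.0086 .0061 .0093 -6 24;0 0 0 0 24;0 0 0 0 24;0 0 0 0 24;0 0 0 0 24';python3 -c "
from h import *
show(); go(blk(.206,0,.018),158.9,6);grab('wrist','w2');grab('side','s2')"
```

```text
time_s: 3.65
position: [0.6405, 0.1648, 0.163]
orientation: [1.213, 2.898, -0.0]
wrist_force: [0.4, 0.4, -0.7]
width: 0.0205
time_s: 4.45
position: [0.6283, 0.2044, 0.1268]
orientation: [0.576, 3.087, 0.001]
wrist_force: [0.4, -0.1, 0.2]
width: 0.0204
t 4.45 p [0.6283 0.2044 0.1268] blk [ 0.2058 -0.0009  0.0908] yaw 158.87 F [ 0.4 -0.1  0.2] T [ 0.04 -0.04  0.01] w 0.0204 q [ 0.2   0.19  1.6  -0.    1.35 -1.  ]
n 6 row [ 0.0002 -0.      0.0121] turn -0.005 | tot [-0.0008  0.0003 -0.0728] -0.03 yaw0 158.87
```

View pics/w2.png

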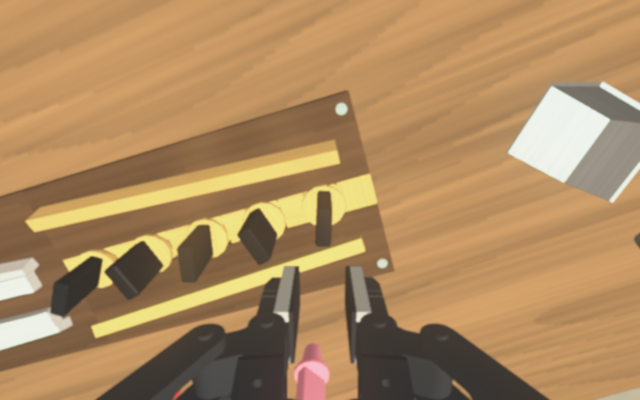

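The head of plug 5 at (323,218) is centred between the jaws (fingers at u≈290 and 356) and in line with them, so I'm descending.

```bash
python3 -m pendant '0 0 .012 0 24;0 0 .012 0 24;0 0 .012 0 24;0 0 .012 0 24;0 0 .012 0 24;0 0 .012 0 24;0 0 0 0 24;0 0 0 0 24' && python3 -c "
from h import *
show()" && python3 -m pendant '0 0 0 0 5;0 0 0 0 5;0 0 0 0 5;0 0 0 0 5;0 0 0 0 5;0 0 0 0 5;0 0 0 0 5;0 0 0 0 5' 110; python3 -c "
from h import *
show();grab('side','s3')"
```

```text
time_s: 5.35
position: [0.6274, 0.205, 0.0534]
orientation: [-0.573, -3.088, 0.0]
wrist_force: [-0.2, -0.6, 0.3]
width: 0.0205
t 5.35 p [0.6274 0.205  0.0534] blk [0.2062 0.     0.0174] yaw 158.97 F [-0.2 -0.6  0.3] T [-0.    0.01  0.02] w 0.0205 q [ 0.2   0.27  1.64  0.    1.23 -1.  ]
time_s: 6.15
position: [0.6281, 0.2051, 0.0544]
orientation: [0.573, 3.088, 0.001]
wrist_force: [1.2, 0.2, 2.9]
width: 0.0064
t 6.15 p [0.6281 0.2051 0.0544] blk [ 0.2064 -0.0006  0.0184] yaw 158.97 F [1.2 0.2 2.9] T [ 0.1  -0.04 -0.01] w 0.0064 q [ 0.2   0.27  1.64  0.    1.23 -1.  ]
```

```bash
python3 -c "
from h import *
im=cv2.imread('pics/s3.png');cv2.imwrite('pics/s3z.png',cv2.resize(im[150:310,180:340],None,fx=3.7,fy=3.7,interpolation=cv2.INTER_CUBIC))"
```

```text
(no output)
```

View pics/s3z.png

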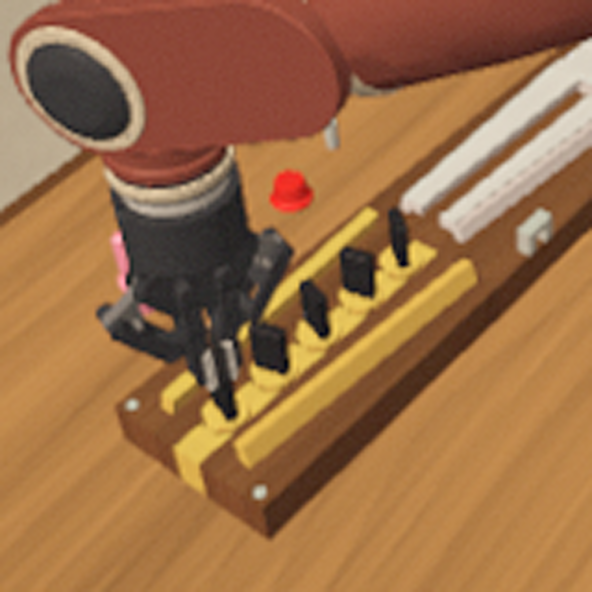

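```bash
python3 -m pendant '0 0 .001 4 5;0 0 .001 4 5;0 0 .001 4 5;0 0 0 -4 5;0 0 0 -4 5;0 0 0 4 5;0 0 0 4 5;0 0 0 4 5'; python3 -c "
from h import *
show()"
```

```text
time_s: 7.0
position: [0.6283, 0.2051, 0.0525]
orientation: [1.001, 2.977, 0.001]
wrist_force: [-0.7, 0.2, 8.0]
width: 0.0066
t 7.0 p [0.6283 0.2051 0.0525] blk [ 0.2064 -0.0008  0.0165] yaw 142.83 F [-0.7  0.2  8. ] T [-0.06  0.25  0.15] w 0.0066 q [ 0.2   0.27  1.64 -0.    1.23 -0.72]
```

```bash
python3 -m pendant '0 0 .001 6 5;0 0 .001 6 5;0 0 0.0005 6 5;0 0 0 -5 5;0 0 0.0005 -5 5;0 0 0 6 5;0 0 0 6 5;0 0 0 6 5'; python3 -c "
from h import *
show()"
```

```text
time_s: 7.8
position: [0.6283, 0.205, 0.0508]
orientation: [1.646, 2.674, 0.0]
wrist_force: [-4.3, -1.0, 12.7]
width: 0.0066
t 7.8 p [0.6283 0.205  0.0508] blk [ 0.2063 -0.0009  0.0148] yaw 116.78 F [-4.3 -1.  12.7] T [-0.3   0.87  0.21] w 0.0066 q [ 0.2   0.27  1.64 -0.    1.23 -0.26]
```

```bash
python3 -m pendant '0 0 .0005 6 5;0 0 .0005 6 5;0 0 0.0005 6 5;0 0 .0005 -6 5;0 0 0.0005 -6 5;0 0 0 6 5;0 0 0 6 5;0 0 0 6 5'; python3 -c "
from h import *
show()"
```

```text
time_s: 8.6
position: [0.6281, 0.205, 0.0496]
orientation: [2.166, 2.275, -0.001]
wrist_force: [-8.9, -2.0, 19.2]
width: 0.0066
t 8.6 p [0.6281 0.205  0.0496] blk [ 0.2063 -0.0006  0.0136] yaw 92.8 F [-8.9 -2.  19.2] T [-0.41  1.6   0.39] w 0.0066 q [ 0.2   0.27  1.64 -0.    1.23  0.15]
```

```bash
python3 -m pendant '0 -.0005 .0003 4 5;0 0 .0003 4 5;0 0 0.0003 -6 5;0 0 .0003 -6 5;0 0 0.0003 -6 5;0 0 0 6 5;0 0 0 6 5;0 0 0 6 5'; python3 -c "
from h import *
show()"
```

```text
time_s: 9.4
position: [0.628, 0.2051, 0.0495]
orientation: [2.319, 2.118, 0.0]
wrist_force: [-11.1, -3.8, 24.8]
width: 0.0068
t 9.4 p [0.628  0.2051 0.0495] blk [ 0.2064 -0.0005  0.0135] yaw 84.81 F [-11.1  -3.8  24.8] T [-0.53  1.98  0.32] w 0.0068 q [ 0.2   0.27  1.64 -0.    1.23  0.29]
```

```bash
python3 -c "
from h import *
f=grab('wrist','w3');im=cv2.imread('pics/w3.png');cv2.imwrite('pics/w3z.png',cv2.resize(im[200:400,200:440],None,fx=3,fy=3,interpolation=cv2.INTER_CUBIC))
grab('side','s4');im=cv2.imread('pics/s4.png');cv2.imwrite('pics/s4z.png',cv2.resize(im[200:310,200:320],None,fx=5,fy=5,interpolation=cv2.INTER_CUBIC))"
```

```text
(no output)
```

View pics/w3z.png

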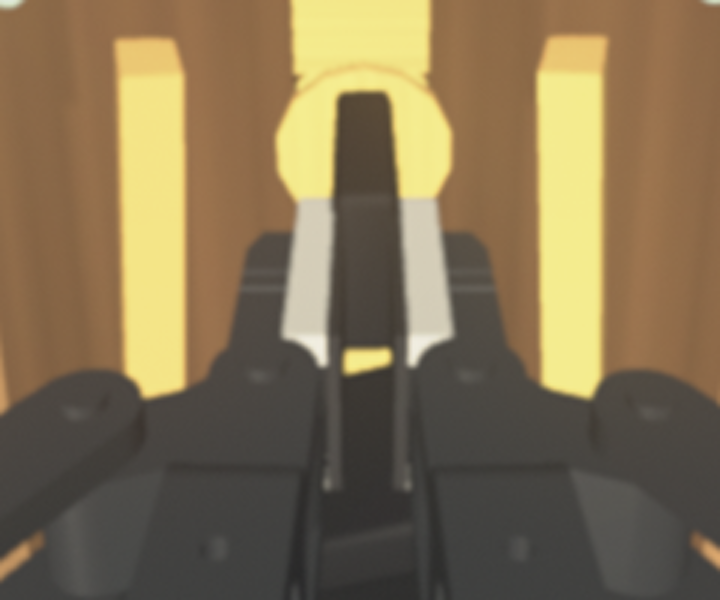

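View pics/s4z.png

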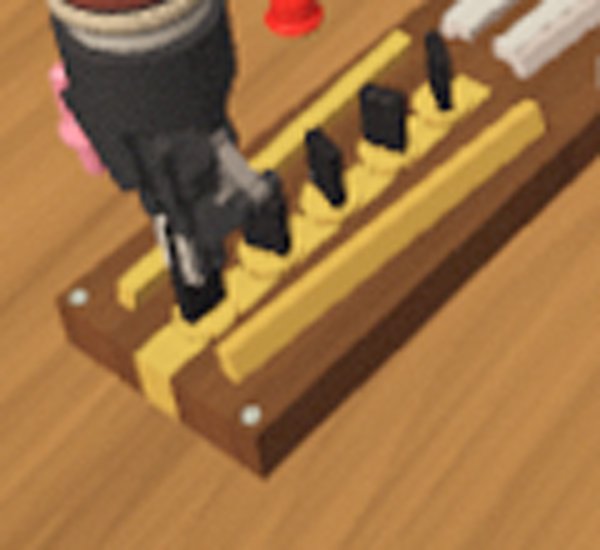

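```bash
python3 -m pendant '0 -.0005 .0005 -6 5;0 0 .0005 -6 5;0 0 0 6 5;0 0 0 6 5;0 0 0 6 5;0 0 0 6 5;0 0 0 -6 5;0 0 0 -6 5'; python3 -c "
from h import *
show()"
```

```text
time_s: 10.3
position: [0.628, 0.2048, 0.0495]
orientation: [2.312, 2.125, 0.001]
wrist_force: [-11.6, -4.4, 27.2]
width: 0.0066
t 10.3 p [0.628  0.2048 0.0495] blk [ 0.2061 -0.0006  0.0135] yaw 85.17 F [-11.6  -4.4  27.2] T [-0.77  2.05 -0.34] w 0.0066 q [ 0.2   0.27  1.64 -0.    1.23  0.29]
```

```bash
python3 -m pendant '0 .001 -.003 0 5;0 0 -.002 0 5;0 0 0 0 24;0 0 0 0 24;0 0 0 0 24;0 0 -.01 0 24;0 0 -.03 0 24;0 0 -.03 0 24'; python3 -c "
from h import *
show();grab('wrist','w4')"
```

```text
time_s: 11.1
position: [0.6268, 0.2047, 0.1177]
orientation: [-2.316, -2.121, 0.003]
wrist_force: [0.5, -0.3, 0.2]
width: 0.0201
t 11.1 p [0.6268 0.2047 0.1177] blk [0.2059 0.0007 0.0817] yaw 84.96 F [ 0.5 -0.3  0.2] T [-0.02 -0.03  0.06] w 0.0201 q [0.2  0.2  1.6  0.   1.34 0.29]
```

View pics/w4.png

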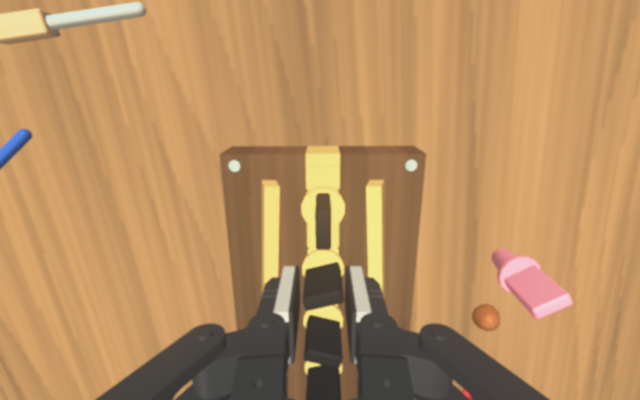

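```bash
python3 -c "
from h import *
go(blk(.160,-.0005,.075),10.7,10)"
```

```text
n 10 row [-0.0044  0.0025  0.0014] turn 7.427 | tot [-0.0068 -0.0468 -0.0145] 74.27 yaw0 84.97
```

```bash
python3 -m pendant '-.0044 .0025 0 7.4 24;-.0044 .0025 0 7.4 24;-.0044 .0025 0 7.4 24;-.0044 .0025 0 7.4 24;-.0044 .0025 0 7.4 24;-.0044 .0025 0 7.4 24;-.0044 .0025 0 7.4 24;-.0044 .0025 0 7.4 24' && python3 -m pendant '-.0044 .0025 .005 7.4 24;-.0044 .0025 .005 7.6 24;0 0 0 0 24;0 0 0 0 24;0 0 0 0 24;0 0 0 0 24;0 0 0 0 24;0 0 0 0 24';python3 -c "
from h import *
show(); go(blk(.160,-.0005,.018),10.7,5);grab('wrist','w5');grab('side','s5');im=cv2.imread('pics/s5.png');cv2.imwrite('pics/s5z.png',cv2.resize(im[200:310,200:320],None,fx=5,fy=5,interpolation=cv2.INTER_CUBIC))"
```

```text
time_s: 11.95
position: [0.6268, 0.166, 0.1181]
orientation: [3.064, 0.692, 0.001]
wrist_force: [0.3, 0.4, -1.2]
width: 0.0204
time_s: 12.75
position: [0.6205, 0.1584, 0.1079]
orientation: [-3.128, -0.296, -0.0]
wrist_force: [-0.4, 0.6, 0.3]
width: 0.0202
t 12.75 p [0.6205 0.1584 0.1079] blk [0.1592 0.0029 0.0719] yaw 10.8 F [-0.4  0.6  0.3] T [-0.    0.1   0.01] w 0.0202 q [0.13 0.17 1.66 0.   1.31 1.52]
n 5 row [0.0007 0.     0.0108] turn 0.019 | tot [ 0.0035  0.0005 -0.0539] 0.1 yaw0 10.8
```

View pics/w5.png

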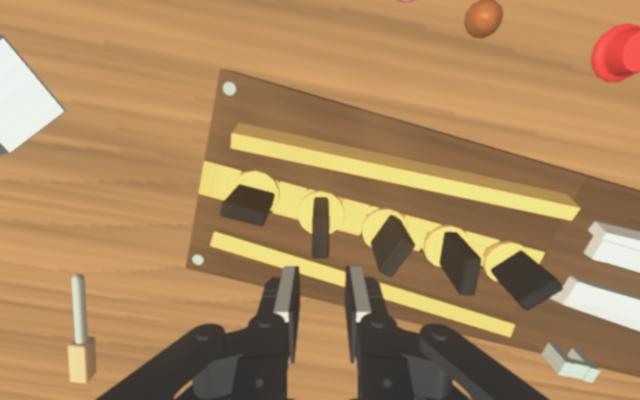

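View pics/s5z.png

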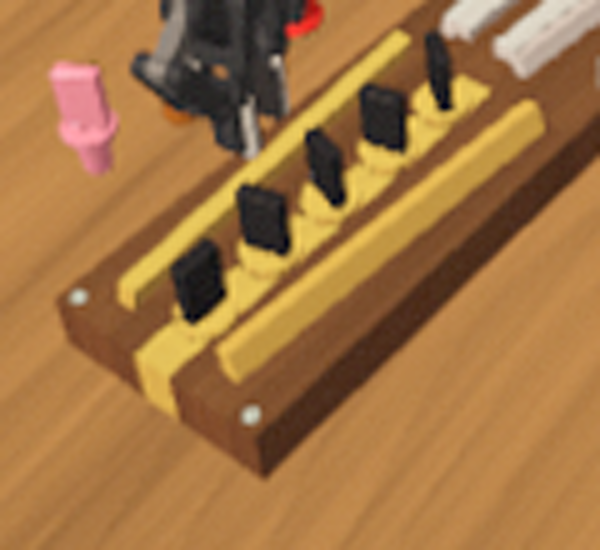

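Plug 5 is seated and in line. The head of plug 4 at (320,228) is centred between the jaws. Descending and gripping.

```bash
python3 -m pendant '.0035 0 .011 0 24;0 0 .011 0 24;0 0 .011 0 24;0 0 .011 0 24;0 0 .01 0 24;0 0 0 0 24;0 0 0 0 24;0 0 0 0 24' && python3 -m pendant '0 0 0 0 5;0 0 0 0 5;0 0 0 0 5;0 0 0 0 5;0 0 0 0 5;0 0 0 0 5;0 0 0 0 5;0 0 0 0 5' 110; python3 -c "
from h import *
show()"
```

```text
time_s: 13.65
position: [0.6244, 0.159, 0.0545]
orientation: [-3.128, -0.295, -0.002]
wrist_force: [0.6, 0.2, 0.2]
width: 0.0205
time_s: 14.45
position: [0.6245, 0.1592, 0.0546]
orientation: [-3.127, -0.295, -0.002]
wrist_force: [-0.2, 1.9, 5.2]
width: 0.0068
t 14.45 p [0.6245 0.1592 0.0546] blk [ 0.1603 -0.0009  0.0186] yaw 10.77 F [-0.2  1.9  5.2] T [ 0.35  0.07 -0.03] w 0.0068 q [0.13 0.23 1.68 0.   1.23 1.52]
```

```bash
python3 -m pendant '0 0 .001 -6 5;0 0 .001 -6 5;0 0 .001 -6 5;0 0 .0005 6 5;0 0 .0005 6 5;0 0 0 -6 5;0 0 0 -6 5;0 0 0 -6 5' && python3 -m pendant '0 0 .001 -6 5;0 0 .001 -6 5;0 0 .0005 -6 5;0 0 .0005 6 5;0 0 .0 6 5;0 0 0 -6 5;0 0 0 -6 5;0 0 0 -6 5'; python3 -c "
from h import *
show()"
```

```text
time_s: 15.25
position: [0.6247, 0.1598, 0.052]
orientation: [-2.995, -0.944, -0.003]
wrist_force: [-3.5, 2.2, 10.0]
width: 0.0067
time_s: 16.05
position: [0.6249, 0.1601, 0.0502]
orientation: [-2.734, -1.546, -0.004]
wrist_force: [-5.7, 3.1, 14.7]
width: 0.0065
t 16.05 p [0.6249 0.1601 0.0502] blk [ 0.1613 -0.0012  0.0142] yaw 58.97 F [-5.7  3.1 14.7] T [ 0.58  0.99 -0.25] w 0.0065 q [0.13 0.24 1.68 0.   1.22 0.68]
```

```bash
python3 -m pendant '0 0 .001 -6 5;0 0 .001 -6 5;0 0 .0005 -6 5;0 0 .0005 6 5;0 0 .0 6 5;0 0 0 -6 5;0 0 0 -6 5;0 0 0 -6 5' && python3 -m pendant '0 0 .001 -6 5;0 0 .001 -6 5;0 0 .0005 6 5;0 0 .0005 6 5;0 0 .0 6 5;0 0 0 -6 5;0 0 0 -6 5;0 0 0 4 5'; python3 -c "
from h import *
show()"
```

```text
time_s: 16.85
position: [0.6249, 0.1604, 0.0499]
orientation: [-2.353, -2.08, -0.004]
wrist_force: [-12.8, 2.9, 26.8]
width: 0.0065
time_s: 17.65
position: [0.6256, 0.1611, 0.0498]
orientation: [-2.318, -2.118, -0.006]
wrist_force: [-16.4, 4.4, 38.1]
width: 0.0066
t 17.65 p [0.6256 0.1611 0.0498] blk [ 0.1624 -0.0019  0.0138] yaw 84.84 F [-16.4   4.4  38.1] T [0.66 3.13 0.43] w 0.0066 q [0.14 0.24 1.68 0.   1.22 0.22]
```

```bash
python3 -m pendant '0 0 -.004 0 5;0 0 -.003 0 5;0 0 0 0 24;0 0 0 0 24;0 0 0 0 24;0 0 -.01 0 24;0 0 -.03 0 24;0 0 -.03 0 24'; python3 -c "
from h import *
show();go(blk(.114,-.0005,.076),161.3,10)"
```

```text
time_s: 18.45
position: [0.6231, 0.1585, 0.1177]
orientation: [-2.32, -2.116, 0.004]
wrist_force: [0.0, 0.0, 0.1]
width: 0.0203
t 18.45 p [0.6231 0.1585 0.1177] blk [0.1595 0.0004 0.0817] yaw 84.75 F [0.  0.  0.1] T [-0.01 -0.02  0.01] w 0.0203 q [ 0.13  0.16  1.65 -0.    1.33  0.23]
n 10 row [-0.0041 -0.0027  0.0006] turn -7.655 | tot [-0.003  -0.0454 -0.0057] -76.55 yaw0 84.75
```

Plug 3: head at +76.2°.

```bash
python3 -m pendant '-.0041 -.0027 0 -7.7 24;-.0041 -.0027 0 -7.7 24;-.0041 -.0027 0 -7.7 24;-.0041 -.0027 0 -7.7 24;-.0041 -.0027 0 -7.7 24;-.0041 -.0027 0 -7.7 24;-.0041 -.0027 0 -7.7 24;-.0041 -.0027 0 -7.7 24' && python3 -m pendant '-.0041 -.0027 .003 -7.7 24;-.0041 -.0027 .003 -7.3 24;0 0 0 0 24;0 0 0 0 24;0 0 0 0 24;0 0 0 0 24;0 0 0 0 24;0 0 0 0 24';python3 -c "
from h import *
show(); go(blk(.114,-.0005,.018),161.3,5);grab('wrist','w6')"
```

```text
time_s: 19.25
position: [0.6163, 0.1218, 0.1182]
orientation: [0.901, 3.01, -0.0]
wrist_force: [0.2, -0.0, -0.1]
width: 0.0203
time_s: 20.05
position: [0.6207, 0.1137, 0.1119]
orientation: [0.509, 3.1, 0.0]
wrist_force: [-0.6, 0.1, -0.2]
width: 0.0203
t 20.05 p [0.6207 0.1137 0.1119] blk [ 0.1147 -0.0011  0.0759] yaw 161.36 F [-0.6  0.1 -0.2] T [ 0.04 -0.04 -0.03] w 0.0203 q [ 0.06  0.14  1.68  0.    1.32 -1.18]
n 5 row [ 0.0001 -0.0002  0.0116] turn 0.011 | tot [-0.0007 -0.0006 -0.0579] 0.06 yaw0 161.36
```

View pics/w6.png

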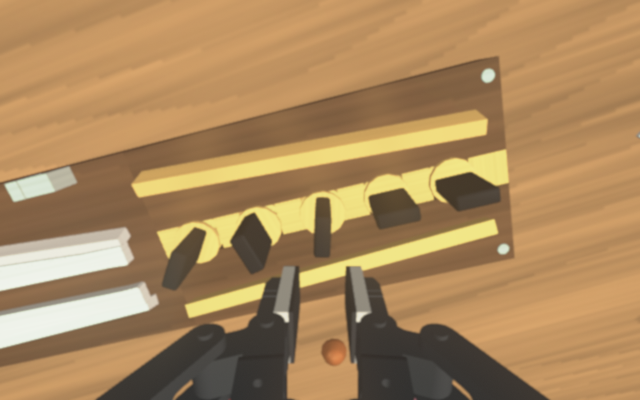

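```bash
python3 -c "
from h import *
im=cv2.imread('pics/w6.png');cv2.imwrite('pics/w6z.png',cv2.resize(im[130:270,350:530],None,fx=4.2,fy=4.2,interpolation=cv2.INTER_CUBIC))
f=grab('side','s6');im=cv2.imread('pics/s6.png');cv2.imwrite('pics/s6z.png',cv2.resize(im[200:310,200:320],None,fx=5,fy=5,interpolation=cv2.INTER_CUBIC))"
```

```text
(no output)
```

View pics/w6z.png

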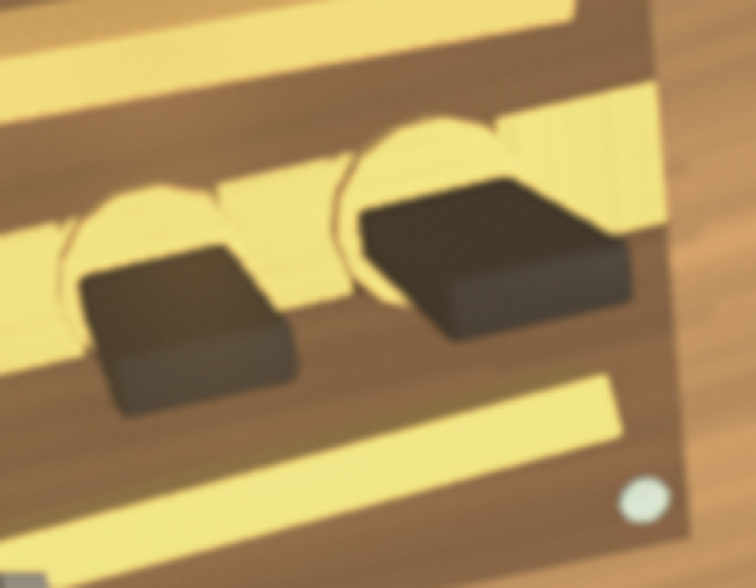

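View pics/s6z.png

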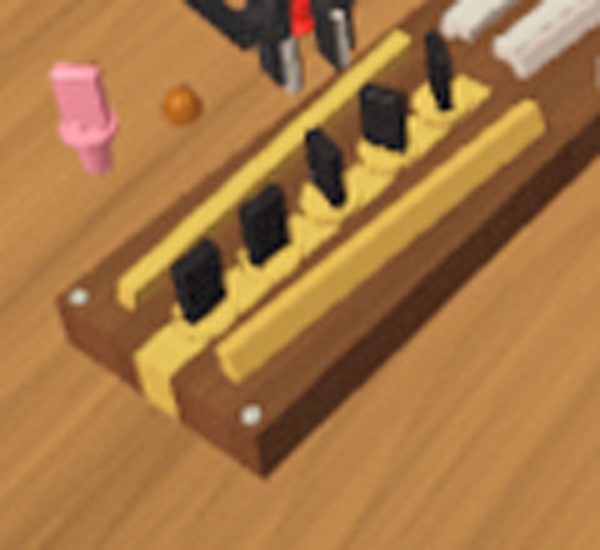

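Plugs 4 and 5 are both in line, and what I saw was only perspective. Continuing with plug 3.

```bash
python3 -m pendant '0 0 .012 0 24;0 0 .012 0 24;0 0 .012 0 24;0 0 .012 0 24;0 0 .01 0 24;0 0 0 0 24;0 0 0 0 24;0 0 0 0 24' && python3 -m pendant '0 0 0 0 5;0 0 0 0 5;0 0 0 0 5;0 0 0 0 5;0 0 0 0 5;0 0 0 0 5;0 0 0 0 5;0 0 0 0 5' 110; python3 -c "
from h import *
show()"
```

```text
time_s: 20.95
position: [0.6214, 0.1136, 0.0546]
orientation: [0.508, 3.099, 0.0]
wrist_force: [-0.2, 0.7, -0.2]
width: 0.0206
time_s: 21.75
position: [0.6213, 0.1136, 0.0545]
orientation: [0.508, 3.099, 0.0]
wrist_force: [0.1, -0.1, 4.3]
width: 0.0065
t 21.75 p [0.6213 0.1136 0.0545] blk [ 0.1146 -0.0017  0.0185] yaw 161.37 F [ 0.1 -0.1  4.3] T [-0.03 -0.13 -0.03] w 0.0065 q [ 0.06  0.2   1.72  0.    1.22 -1.18]
```

```bash
python3 -m pendant '0 0 .001 6 5;0 0 .001 6 5;0 0 .001 6 5;0 0 .0005 -6 5;0 0 .0005 -6 5;0 0 0 6 5;0 0 0 6 5;0 0 0 6 5' && python3 -m pendant '0 0 .001 6 5;0 0 .001 6 5;0 0 .0005 6 5;0 0 .0005 -6 5;0 0 .0 -6 5;0 0 0 6 5;0 0 0 6 5;0 0 0 6 5'; python3 -c "
from h import *
show()"
```

```text
time_s: 22.55
position: [0.6215, 0.113, 0.0519]
orientation: [1.147, 2.923, -0.001]
wrist_force: [-2.5, -2.0, 11.3]
width: 0.0066
time_s: 23.35
position: [0.6212, 0.1127, 0.05]
orientation: [1.729, 2.622, -0.003]
wrist_force: [-6.0, -3.8, 17.4]
width: 0.006
t 23.35 p [0.6212 0.1127 0.05  ] blk [ 0.1138 -0.0017  0.014 ] yaw 113.19 F [-6.  -3.8 17.4] T [-0.59  1.27  0.32] w 0.006 q [ 0.06  0.21  1.72 -0.    1.22 -0.34]
```

```bash
python3 -m pendant '0 0 .001 6 5;0 0 .0005 6 5;0 0 .0005 6 5;0 0 .0005 -6 5;0 0 .0 -6 5;0 0 0 6 5;0 0 0 6 5;0 0 0 6 5' && python3 -m pendant '0 0 .001 6 5;0 0 .0005 6 5;0 0 .0005 -6 5;0 0 .0 -6 5;0 0 .0 -6 5;0 0 0 6 5;0 0 0 6 5;0 0 0 -2 5'; python3 -c "
from h import *
show()"
```

```text
time_s: 24.15
position: [0.6209, 0.1127, 0.0499]
orientation: [2.236, 2.206, -0.005]
wrist_force: [-14.3, -3.6, 28.8]
width: 0.0061
time_s: 24.95
position: [0.6213, 0.1122, 0.0499]
orientation: [2.309, 2.128, -0.006]
wrist_force: [-18.9, -6.2, 37.0]
width: 0.0064
t 24.95 p [0.6213 0.1122 0.0499] blk [ 0.1132 -0.0018  0.0139] yaw 85.32 F [-18.9  -6.2  37. ] T [-1.16  3.32 -0.33] w 0.0064 q [ 0.06  0.21  1.72 -0.    1.22  0.15]
```

```bash
python3 -m pendant '0 0 -.004 0 5;0 0 -.003 0 5;0 0 0 0 24;0 0 0 0 24;0 0 0 0 24;0 0 -.01 0 24;0 0 -.03 0 24;0 0 -.03 0 24'; python3 -c "
from h import *
show();go(blk(.068,-.001,.076),7.1,10)"
```

```text
time_s: 25.75
position: [0.62, 0.1137, 0.1194]
orientation: [-2.308, -2.129, 0.002]
wrist_force: [0.3, 0.5, -0.1]
width: 0.0203
t 25.75 p [0.62   0.1137 0.1194] blk [ 0.1146 -0.0004  0.0834] yaw 85.37 F [ 0.3  0.5 -0.1] T [-0.01 -0.03 -0.02] w 0.0203 q [0.06 0.13 1.68 0.   1.33 0.14]
n 10 row [-0.0041  0.0029  0.0007] turn 7.827 | tot [-0.0034 -0.0465 -0.0074] 78.27 yaw0 85.37
```

```bash
python3 -m pendant '-.0041 .0029 0 7.8 24;-.0041 .0029 0 7.8 24;-.0041 .0029 0 7.8 24;-.0041 .0029 0 7.8 24;-.0041 .0029 0 7.8 24;-.0041 .0029 0 7.8 24;-.0041 .0029 0 7.8 24;-.0041 .0029 0 7.8 24' && python3 -m pendant '-.0041 .0029 .003 7.8 24;-.0041 .0029 .004 8 24;0 0 0 0 24;0 0 0 0 24;0 0 0 0 24;0 0 0 0 24;0 0 0 0 24;0 0 0 0 24';python3 -c "
from h import *
show(); go(blk(.068,-.001,.018),7.1,5);grab('wrist','w7')"
```

```text
time_s: 26.55
position: [0.6232, 0.0753, 0.1198]
orientation: [-3.08, -0.617, -0.001]
wrist_force: [0.2, -0.5, -0.0]
width: 0.0205
time_s: 27.35
position: [0.6172, 0.0673, 0.1124]
orientation: [-3.135, -0.197, -0.0]
wrist_force: [-1.0, -0.0, 0.7]
width: 0.0201
t 27.35 p [0.6172 0.0673 0.1124] blk [ 0.0682 -0.0016  0.0764] yaw 7.2 F [-1.  -0.   0.7] T [ 0.02 -0.09 -0.01] w 0.0201 q [-0.01  0.12  1.71  0.    1.32  1.43]
n 5 row [-0.0001  0.      0.0117] turn 0.02 | tot [-0.0006 -0.0001 -0.0584] 0.1 yaw0 7.2
```

View pics/w7.png

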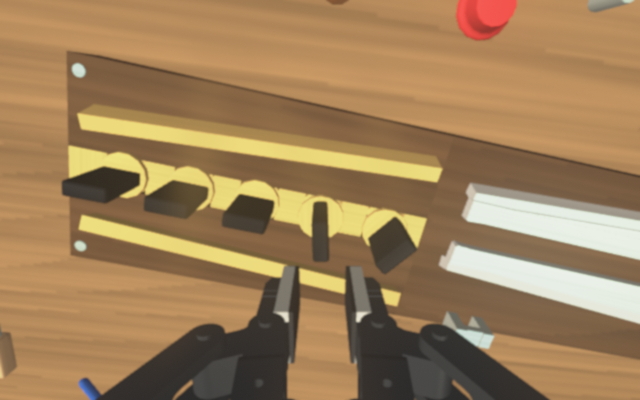

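Plug 2's head at (320,230) is centred. Plug 1 shows at (390,243).

```bash
python3 -m pendant '0 0 .012 0 24;0 0 .012 0 24;0 0 .012 0 24;0 0 .012 0 24;0 0 .01 0 24;0 0 0 0 24;0 0 0 0 24;0 0 0 0 24' && python3 -m pendant '0 0 0 0 5;0 0 0 0 5;0 0 0 0 5;0 0 0 0 5;0 0 0 0 5;0 0 0 0 5;0 0 0 0 5;0 0 0 0 5' 110; python3 -c "
from h import *
show()"
```

```text
time_s: 28.2
position: [0.6178, 0.0672, 0.0551]
orientation: [3.135, 0.196, 0.002]
wrist_force: [0.1, -0.0, 1.5]
width: 0.0205
time_s: 29.0
position: [0.6178, 0.0673, 0.0552]
orientation: [-3.135, -0.196, -0.002]
wrist_force: [-0.2, 0.5, 5.5]
width: 0.0059
t 29.0 p [0.6178 0.0673 0.0552] blk [ 0.0683 -0.0022  0.0192] yaw 7.17 F [-0.2  0.5  5.5] T [ 0.38  0.05 -0.01] w 0.0059 q [-0.01  0.18  1.74  0.    1.22  1.43]
```

```bash
python3 -m pendant '0 0 .001 -6 5;0 0 .001 -6 5;0 0 .001 -6 5;0 0 .0005 6 5;0 0 .0005 6 5;0 0 0 -6 5;0 0 0 -6 5;0 0 0 -6 5' && python3 -m pendant '0 0 .001 -6 5;0 0 .001 -6 5;0 0 .0005 -6 5;0 0 .0005 6 5;0 0 .0 6 5;0 0 0 -6 5;0 0 0 -6 5;0 0 0 -6 5'; python3 -c "
from h import *
show()"
```

```text
time_s: 29.8
position: [0.618, 0.0682, 0.0526]
orientation: [-3.023, -0.849, -0.004]
wrist_force: [-2.2, 3.5, 11.2]
width: 0.006
time_s: 30.6
position: [0.618, 0.0689, 0.0507]
orientation: [-2.78, -1.458, -0.004]
wrist_force: [-6.4, 6.0, 16.3]
width: 0.0067
t 30.6 p [0.618  0.0689 0.0507] blk [ 0.0698 -0.0022  0.0147] yaw 55.37 F [-6.4  6.  16.3] T [ 1.18  1.04 -0.27] w 0.0067 q [-0.01  0.19  1.74  0.    1.21  0.59]
```

Remaining turn is −29.7°.

```bash
python3 -m pendant '0 0 .001 -6 5;0 0 .0005 -6 5;0 0 .0005 -6 5;0 0 .0005 6 5;0 0 .0 6 5;0 0 0 -6 5;0 0 0 -6 5;0 0 0 -6 5' && python3 -m pendant '0 0 .001 -6 5;0 0 .0005 -6 5;0 0 .0005 6 5;0 0 .0 6 5;0 0 .0 6 5;0 0 0 -6 5;0 0 0 -6 5;0 0 0 0 5'; python3 -c "
from h import *
show()"
```

```text
time_s: 31.4
position: [0.6177, 0.0693, 0.0505]
orientation: [-2.416, -2.004, -0.004]
wrist_force: [-13.1, 6.4, 28.3]
width: 0.0061
time_s: 32.2
position: [0.6181, 0.0696, 0.0505]
orientation: [-2.309, -2.126, -0.005]
wrist_force: [-16.8, 7.1, 36.5]
width: 0.0066
t 32.2 p [0.6181 0.0696 0.0505] blk [ 0.0705 -0.0023  0.0145] yaw 85.27 F [-16.8   7.1  36.5] T [1.42 3.12 0.03] w 0.0066 q [-0.01  0.19  1.74  0.    1.21  0.07]
```

```bash
python3 -m pendant '0 0 -.004 0 5;0 0 -.003 0 5;0 0 0 0 24;0 0 0 0 24;0 0 0 0 24;0 0 -.01 0 24;0 0 -.03 0 24;0 0 -.03 0 24'; python3 -c "
from h import *
show();go(blk(.022,-.001,.078),138.7,8)"
```

```text
time_s: 33.0
position: [0.6164, 0.0668, 0.12]
orientation: [-2.313, -2.124, 0.003]
wrist_force: [0.2, -0.3, 0.2]
width: 0.0203
t 33.0 p [0.6164 0.0668 0.12  ] blk [ 0.0676 -0.0008  0.084 ] yaw 85.14 F [ 0.2 -0.3  0.2] T [-0.01 -0.03 -0.01] w 0.0203 q [-0.01  0.11  1.7  -0.    1.33  0.07]
n 8 row [-0.0054 -0.0023  0.0008] turn -6.695 | tot [-0.0037 -0.0455 -0.006 ] -53.56 yaw0 85.14
```

```bash
python3 -m pendant '-.0054 -.0023 0 -6.7 24;-.0054 -.0023 0 -6.7 24;-.0054 -.0023 0 -6.7 24;-.0054 -.0023 0 -6.7 24;-.0054 -.0023 0 -6.7 24;-.0054 -.0023 0 -6.7 24;-.0054 -.0023 .003 -6.7 24;-.0054 -.0023 .003 -6.7 24' && python3 -m pendant '0 0 0 0 24;0 0 0 0 24;0 0 0 0 24;0 0 0 0 24;0 0 0 0 24;0 0 0 0 24;0 0 0 0 24;0 0 0 0 24';python3 -c "
from h import *
show(); go(blk(.022,-.001,.018),138.7,5);grab('wrist','w8')"
```

```text
time_s: 33.8
position: [0.6139, 0.0214, 0.1145]
orientation: [1.099, 2.942, -0.0]
wrist_force: [0.1, 0.2, 0.0]
width: 0.0203
time_s: 34.6
position: [0.6136, 0.0221, 0.1138]
orientation: [-1.106, -2.94, 0.0]
wrist_force: [0.6, 0.5, -0.5]
width: 0.0206
t 34.6 p [0.6136 0.0221 0.1138] blk [ 0.0228 -0.0018  0.0778] yaw 138.76 F [ 0.6  0.5 -0.5] T [ 0.01 -0.02 -0.09] w 0.0206 q [-0.09  0.1   1.72 -0.    1.32 -0.94]
n 5 row [ 0.     -0.0002  0.012 ] turn 0.012 | tot [-0.0009 -0.0007 -0.0598] 0.06 yaw0 138.76
```

View pics/w8.png

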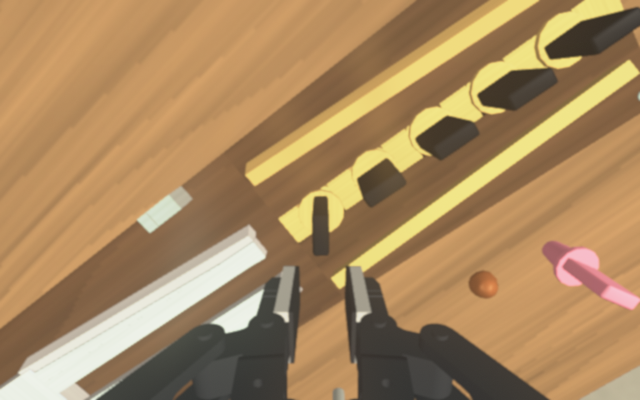

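The head of plug 1 at (320,226) is centred.

```bash
python3 -m pendant '0 0 .012 0 24;0 0 .012 0 24;0 0 .012 0 24;0 0 .012 0 24;0 0 .012 0 24;0 0 0 0 24;0 0 0 0 24;0 0 0 0 24' && python3 -m pendant '0 0 0 0 5;0 0 0 0 5;0 0 0 0 5;0 0 0 0 5;0 0 0 0 5;0 0 0 0 5;0 0 0 0 5;0 0 0 0 5' 110; python3 -c "
from h import *
show()"
```

```text
time_s: 35.45
position: [0.6142, 0.022, 0.0545]
orientation: [1.106, 2.939, 0.001]
wrist_force: [0.0, -0.3, 0.5]
width: 0.0206
time_s: 36.25
position: [0.6142, 0.0218, 0.0546]
orientation: [1.106, 2.939, 0.0]
wrist_force: [-0.8, -1.3, 6.9]
width: 0.0064
t 36.25 p [0.6142 0.0218 0.0546] blk [ 0.0226 -0.0024  0.0186] yaw 138.76 F [-0.8 -1.3  6.9] T [-0.35  0.21  0.01] w 0.0064 q [-0.09  0.17  1.76 -0.    1.22 -0.94]
```

```bash
python3 -m pendant '0 0 .001 5 5;0 0 .001 5 5;0 0 .001 5 5;0 0 .0005 -6 5;0 0 .0005 -6 5;0 0 0 5 5;0 0 0 5 5;0 0 0 5 5' && python3 -m pendant '0 0 .001 5 5;0 0 .001 5 5;0 0 .0005 5 5;0 0 .0005 -6 5;0 0 .0 -6 5;0 0 0 5 5;0 0 0 5 5;0 0 0 5 5'; python3 -c "
from h import *
show()"
```

```text
time_s: 37.05
position: [0.6142, 0.0214, 0.0521]
orientation: [1.556, 2.728, -0.002]
wrist_force: [-5.6, -3.1, 12.2]
width: 0.0066
time_s: 37.85
position: [0.6141, 0.021, 0.0503]
orientation: [1.963, 2.451, -0.003]
wrist_force: [-9.4, -3.7, 19.2]
width: 0.0063
t 37.85 p [0.6141 0.021  0.0503] blk [ 0.0218 -0.0024  0.0143] yaw 102.63 F [-9.4 -3.7 19.2] T [-0.75  1.6   0.34] w 0.0063 q [-0.09  0.17  1.76 -0.    1.21 -0.31]
```

Remaining turn is +17.5°.

```bash
python3 -m pendant '0 0 .001 6 5;0 0 .0005 6 5;0 0 .0005 6 5;0 0 .0005 -6 5;0 0 .0 -6 5;0 0 0 -6 5;0 0 0 6 5;0 0 0 6 5' && python3 -m pendant '0 0 .001 6 5;0 0 .0005 6 5;0 0 .0005 6 5;0 0 .0 -6 5;0 0 .0 -6 5;0 0 0 -6 5;0 0 0 6 5;0 0 0 5.5 5'; python3 -c "
from h import *
show()"
```

```text
time_s: 38.65
position: [0.614, 0.0209, 0.05]
orientation: [2.209, 2.233, -0.005]
wrist_force: [-16.0, -3.5, 30.2]
width: 0.0067
time_s: 39.45
position: [0.6142, 0.0208, 0.05]
orientation: [2.421, 2.0, -0.005]
wrist_force: [-20.1, -3.0, 39.0]
width: 0.0065
t 39.45 p [0.6142 0.0208 0.05  ] blk [ 0.0216 -0.0026  0.014 ] yaw 79.14 F [-20.1  -3.   39. ] T [-0.64  3.8   0.44] w 0.0065 q [-0.09  0.17  1.76 -0.    1.21  0.11]
```

```bash
python3 -m pendant '0 0 -.002 -4 5;0 0 -.004 -2 5;0 0 -.001 0 5;0 0 0 0 24;0 0 0 0 24;0 0 0 0 24;0 0 -.02 0 24;0 0 -.04 0 24'; python3 -c "
from h import *
show();go(blk(.08,-.001,.2),85.1,6)"
```

```text
time_s: 40.25
position: [0.6102, 0.0227, 0.1049]
orientation: [-2.306, -2.123, 0.009]
wrist_force: [0.9, -0.2, -1.3]
width: 0.0205
t 40.25 p [0.6102 0.0227 0.1049] blk [0.0231 0.0016 0.0689] yaw 85.27 F [ 0.9 -0.2 -1.3] T [0.03 0.04 0.  ] w 0.0205 q [-0.08  0.11  1.73  0.    1.31 -0.  ]
n 6 row [ 0.0095  0.0002 -0.0218] turn 0.029 | tot [0.0074 0.0564 0.1311] 0.17 yaw0 85.27
```

```bash
python3 -m pendant '.0 0 -.022 0 24;.0095 0 -.022 0 24;.0095 0 -.022 0 24;.0095 0 -.022 0 24;.0095 0 -.022 0 24;.0095 0 -.022 0 24;.0095 0 0 0 24;0 0 0 0 24'; python3 -c "
from h import *
show();grab('wrist','w9');im=cv2.imread('pics/w9.png')
a=cv2.resize(im[20:140,280:360],(400,600),interpolation=cv2.INTER_CUBIC);b=cv2.resize(im[135:255,280:360],(400,600),interpolation=cv2.INTER_CUBIC)
cv2.imwrite('pics/w9z.png',np.clip(np.hstack([a,b])*1.8,0,255).astype(np.uint8))
grab('side','s9');im=cv2.imread('pics/s9.png');cv2.imwrite('pics/s9z.png',cv2.resize(im[170:310,200:350],None,fx=4,fy=4,interpolation=cv2.INTER_CUBIC))"
```

```text
time_s: 41.05
position: [0.6183, 0.0801, 0.2408]
orientation: [-2.309, -2.129, -0.001]
wrist_force: [-0.0, -0.2, -0.8]
width: 0.0205
t 41.05 p [0.6183 0.0801 0.2408] blk [ 0.081  -0.0016  0.2048] yaw 85.35 F [-0.  -0.2 -0.8] T [ 0.04 -0.01 -0.01] w 0.0205 q [0.01 0.03 1.58 0.   1.53 0.09]
```

View pics/w9z.png

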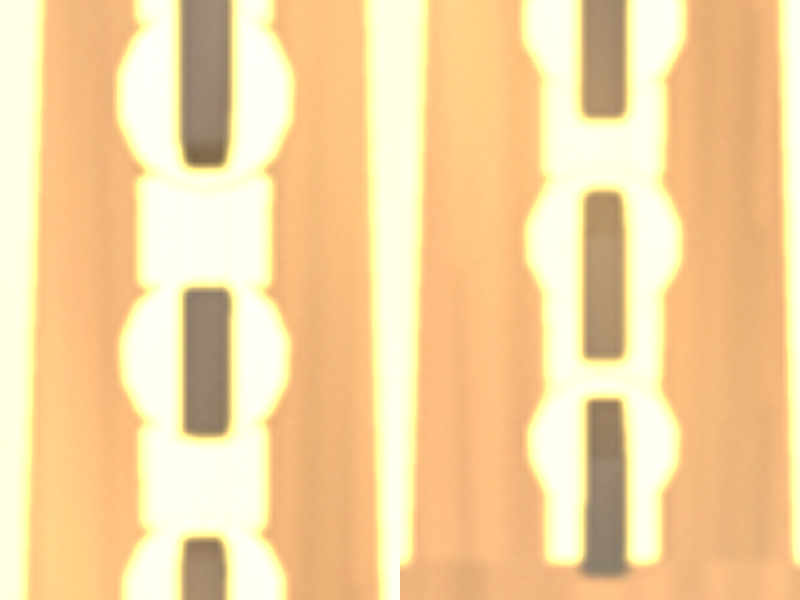

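View pics/s9z.png

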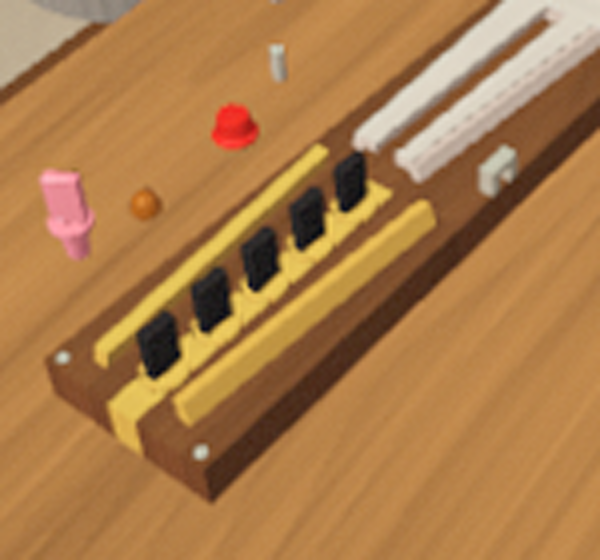

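All five heads (zoom columns about 205 and 603) are in line, with the collars flush on the bed. Next the guard.

```bash
python3 -c "
from h import *
go([.585,-.2,.26],-4.9,11)"
```

```text
n 11 row [-0.022   0.0179 -0.0019] turn 8.199 | tot [-0.0324 -0.279   0.021 ] 90.19 yaw0 85.29
```

```bash
python3 -m pendant '-.022 .0179 -.002 8.2 24;-.022 .0179 -.002 8.2 24;-.022 .0179 -.002 8.2 24;-.022 .0179 -.002 8.2 24;-.022 .0179 -.002 8.2 24;-.022 .0179 -.002 8.2 24;-.022 .0179 -.002 8.2 24;-.022 .0179 -.002 8.2 24' && python3 -m pendant '-.022 .0179 -.002 8.2 45;-.022 .0179 -.002 8.2 45;-.022 .0179 -.002 8.2 45;0 0 0 0 45;0 0 0 0 45;0 0 0 0 45;0 0 0 0 45;0 0 0 0 45';python3 -c "
from h import *
show(); grab('wrist','w10')"
```

```text
time_s: 41.95
position: [0.6386, -0.1365, 0.2547]
orientation: [-3.096, -0.526, 0.005]
wrist_force: [0.2, -1.3, 0.2]
width: 0.0205
time_s: 42.75
position: [0.5864, -0.1996, 0.2629]
orientation: [-3.138, 0.133, 0.001]
wrist_force: [0.1, -0.2, 0.1]
width: 0.0385
t 42.75 p [ 0.5864 -0.1996  0.2629] blk [-0.2004  0.0063  0.2269] yaw -4.85 F [ 0.1 -0.2  0.1] T [0.01 0.02 0.01] w 0.0385 q [-0.45  0.01  1.56  0.    1.57  1.21]
```

View pics/w10.png

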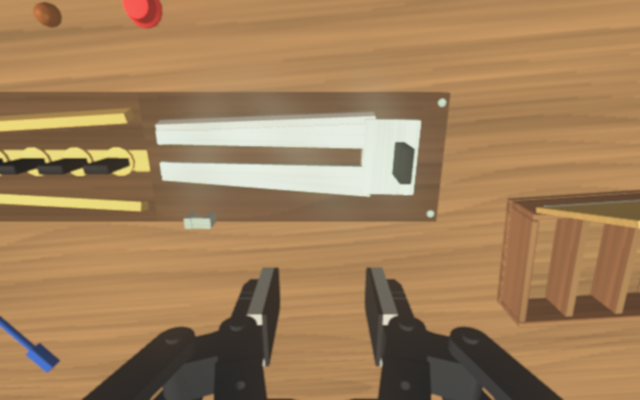

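```bash
python3 -c "
from h import *
im=cv2.imread('pics/w10.png');cv2.imwrite('pics/w10a.png',cv2.resize(im[95:235,350:450],None,fx=4.2,fy=4.2,interpolation=cv2.INTER_CUBIC));cv2.imwrite('pics/w10b.png',cv2.resize(im[95:235,120:240],None,fx=4.2,fy=4.2,interpolation=cv2.INTER_CUBIC))"
```

```text
(no output)
```

View pics/w10a.png

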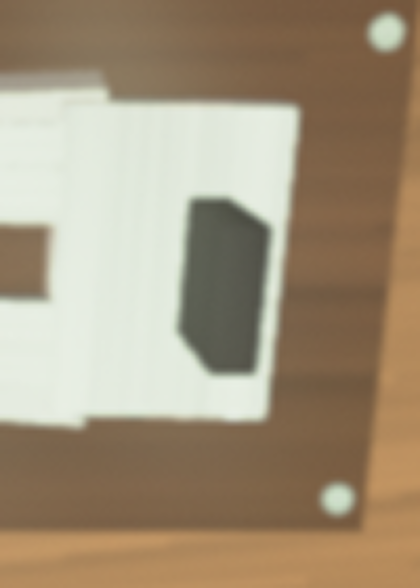

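View pics/w10b.png

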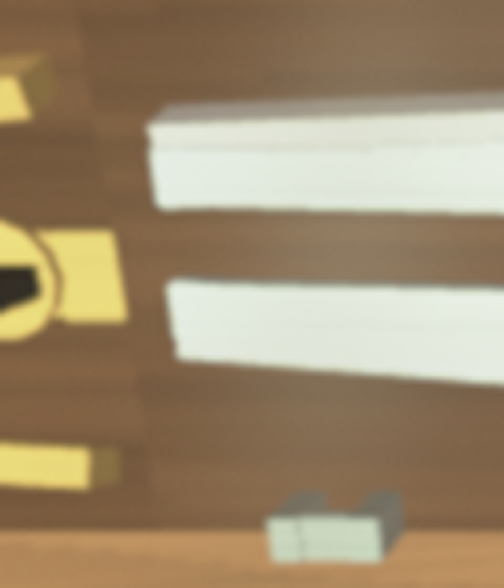

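```bash
python3 -c "
from h import *
f=grab('wrist');print(f['C'][:3,3])
g=lambda n,u,v,z:print(n,toblk(onz(f,u,v,z)).round(4),onz(f,u,v,z).round(4))
g('screw-',441.9,102.6,.036);g('screw+',430.2,213.8,.036)
g('tail-',421,120.5,.052);g('tail+',413.1,194.5,.052)
g('tipU',158.1,144.5,.052);g('tipL',160,162.4,.052);g('endU',361.4,148.6,.052);g('endL',360.7,166,.052)
# tab top
for u,v in [(228,199),(270,230),(255,374),(212,374),(180,330),(190,199)]: g('tab',350+u/4.2,95+v/4.2,.094)
for u,v in [(272,520),(382,516),(272,560),(382,560)]: g('stapletop',120+u/4.2,95+v/4.2,.057)
"
```

```text
[ 0.67036537 -0.20798291  0.42884049]
screw- [-0.3271 -0.0619 -0.    ] [ 0.6435 -0.3317  0.036 ]
screw+ [-0.3272  0.0623 -0.    ] [ 0.5198 -0.3211  0.036 ]
tail- [-0.3025 -0.045   0.016 ] [ 0.6287 -0.3057  0.052 ]
tail+ [-0.3011  0.0341  0.016 ] [ 0.5501 -0.2975  0.052 ]
tipU [-0.0293 -0.0202  0.016 ] [ 0.6274 -0.0314  0.052 ]
tipL [-0.0285 -0.0012  0.016 ] [ 0.6086 -0.029   0.052 ]
endU [-0.2425 -0.0161  0.016 ] [ 0.6051 -0.2435  0.052 ]
endL [-0.2424  0.0024  0.016 ] [ 0.5866 -0.2418  0.052 ]
tab [-0.2775 -0.0289  0.058 ] [ 0.6148 -0.2795  0.094 ]
tab [-0.2874 -0.022   0.058 ] [ 0.6071 -0.2887  0.094 ]
tab [-0.2868  0.0111  0.058 ] [ 0.5742 -0.2853  0.094 ]
tab [-0.2769  0.0111  0.058 ] [ 0.5751 -0.2754  0.094 ]
tab [-0.2689  0.0008  0.058 ] [ 0.586  -0.2683  0.094 ]
tab [-0.2691 -0.0289  0.058 ] [ 0.6155 -0.2711  0.094 ]
stapletop [-0.0489  0.0611  0.021 ] [ 0.5448 -0.044   0.057 ]
stapletop [-0.0781  0.0599  0.021 ] [ 0.5435 -0.0732  0.057 ]
stapletop [-0.0475  0.0724  0.021 ] [ 0.5336 -0.0416  0.057 ]
stapletop [-0.0768  0.0724  0.021 ] [ 0.5311 -0.0709  0.057 ]
```

```bash
python3 -c "
from h import *
show();go(blk(-.282,-.006,.09),-6,8)"
```

```text
t 42.85 p [ 0.5863 -0.1998  0.2631] blk [-0.2005  0.0063  0.2271] yaw -4.87 F [ 0.2  0.  -0.1] T [-0.01  0.03  0.  ] w 0.0384 q [-0.45  0.01  1.56  0.    1.57  1.21]
n 8 row [0.0016 0.0102 0.0171] turn 0.141 | tot [ 0.0053 -0.0822 -0.1371] 1.13 yaw0 -4.87
```

```bash
python3 -m pendant '.002 .0117 .017 .16 45;.002 .0117 .017 .16 45;.002 .0117 .017 .16 45;.002 .0117 .017 .16 45;.002 .0117 .017 .16 45;.002 .0117 .017 .16 45;.001 .0117 .017 .16 45;0 0 .018 0 45' && python3 -m pendant '0 0 0 0 45;0 0 0 0 45;0 0 0 0 45;0 0 0 0 45;0 0 0 0 45;0 0 0 0 45;0 0 0 0 45;0 0 0 0 45';python3 -c "
from h import *
show();go(blk(-.282,-.006,.022),-6,6);grab('wrist','w11')"
```

```text
time_s: 43.65
position: [0.5911, -0.2848, 0.1249]
orientation: [3.137, -0.169, 0.0]
wrist_force: [-0.1, 0.6, 0.9]
width: 0.0383
time_s: 44.45
position: [0.5913, -0.283, 0.1264]
orientation: [3.137, -0.166, 0.0]
wrist_force: [0.3, -0.5, -0.2]
width: 0.0383
t 44.45 p [ 0.5913 -0.283   0.1264] blk [-0.283  -0.0057  0.0904] yaw -6.05 F [ 0.3 -0.5 -0.2] T [ 0.05 -0.01  0.04] w 0.0383 q [-0.56  0.18  1.61  0.    1.35  1.12]
n 6 row [ 0.     -0.0002  0.0114] turn -0.008 | tot [ 0.0004  0.001  -0.0684] -0.05 yaw0 -6.05
```

View pics/w11.png

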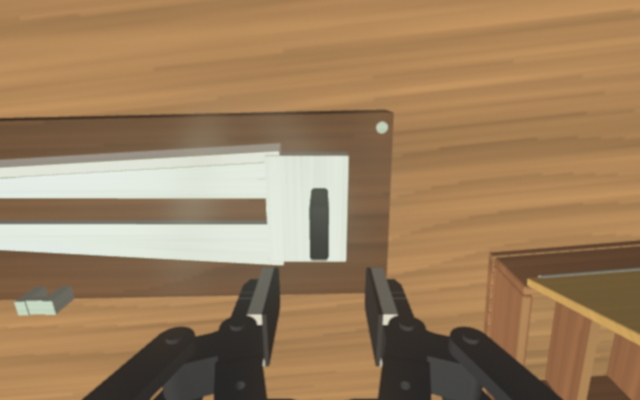

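The tab at (319,223) is centred and square to the jaws.

```bash
python3 -m pendant '0 0 .012 0 45;0 0 .012 0 45;0 0 .012 0 45;0 0 .011 0 45;0 0 .011 0 45;0 0 .01 0 45;0 0 0 0 45;0 0 0 0 45' && python3 -m pendant '0 0 0 0 5;0 0 0 0 5;0 0 0 0 5;0 0 0 0 5;0 0 0 0 5;0 0 0 0 5;0 0 0 0 5;0 0 0 0 5' 80; python3 -c "
from h import *
show()"
```

```text
time_s: 45.3
position: [0.5912, -0.283, 0.0581]
orientation: [-3.137, 0.166, 0.0]
wrist_force: [0.5, 0.1, -0.4]
width: 0.0385
time_s: 46.1
position: [0.592, -0.2834, 0.0596]
orientation: [3.136, -0.166, 0.003]
wrist_force: [-0.2, 0.9, 5.7]
width: 0.009
t 46.1 p [ 0.592  -0.2834  0.0596] blk [-0.2834 -0.0065  0.0236] yaw -6.05 F [-0.2  0.9  5.7] T [ 0.15  0.05 -0.03] w 0.009 q [-0.56  0.25  1.65  0.    1.24  1.12]
```

```bash
python3 -m pendant '-.0015 0 -.0005 -.3 5;-.0015 0 -.0005 -.3 5;-.0015 0 0 -.3 5;-.0015 0 0 -.2 5;0 -.002 0 0 5;0 -.005 0 0 5;0 -.005 0 0 5;0 -.002 0 0 5'; python3 -c "
from h import *
show();f=grab('wrist','w12')"
```

```text
time_s: 46.9
position: [0.5864, -0.2684, 0.0596]
orientation: [3.138, -0.135, -0.0]
wrist_force: [-0.8, -4.1, 4.8]
width: 0.0096
t 46.9 p [ 0.5864 -0.2684  0.0596] blk [-0.2689  0.0003  0.0236] yaw -4.93 F [-0.8 -4.1  4.8] T [-0.64  0.08  0.01] w 0.0096 q [-0.54  0.23  1.68 -0.    1.24  1.11]
```

View pics/w12.png

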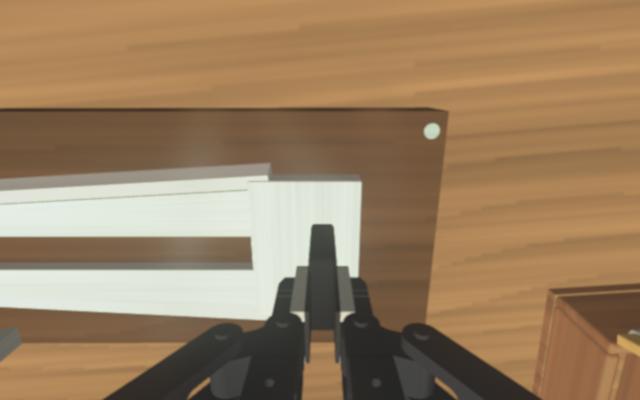

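```bash
python3 -c "
from h import *
f=grab('top','t12');im=cv2.imread('pics/t12.png');cv2.imwrite('pics/t12z.png',cv2.resize(im[155:225,230:405],None,fx=4.5,fy=4.5,interpolation=cv2.INTER_CUBIC))
f=grab('side','s12');im=cv2.imread('pics/s12.png');cv2.imwrite('pics/s12z.png',cv2.resize(im[160:280,240:380],None,fx=4.5,fy=4.5,interpolation=cv2.INTER_CUBIC))"
```

```text
(no output)
```

View pics/t12z.png

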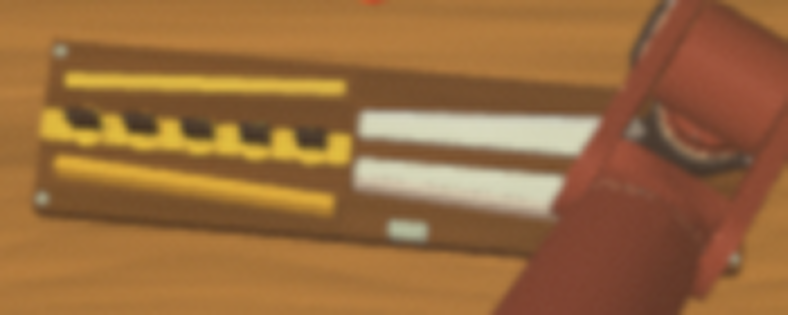

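View pics/s12z.png

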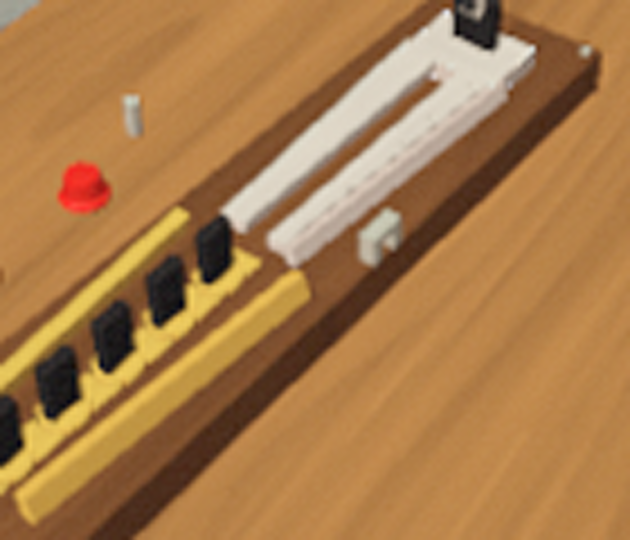

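```bash
python3 -c "
from h import *
f=grab('top')
for u,v in [(360,138),(356,159),(552,154),(552,175)]:
  print(toblk(onz(f,230+u/4.5-.4,155+v/4.5-.4,.052)).round(4))
for u,v in [(60,50),(41,199)]: print('screw',toblk(onz(f,230+u/4.5-.4,155+v/4.5-.4,.036)).round(4))
"
```

```text
[-0.0168 -0.006   0.016 ]
[-0.0152  0.0117  0.016 ]
[-0.1731 -0.0066  0.016 ]
[-0.1744  0.0108  0.016 ]
screw [ 0.2373 -0.0617  0.    ]
screw [0.2376 0.0642 0.    ]
```

The slot is parallel to the row and about 1 mm off centre. Sliding the guard home.

```bash
python3 -m pendant '0 -.006 -.0005 0 5;0 -.012 0 0 5;0 -.012 0 0 5;0 -.012 0 0 5;0 -.012 0 0 5;0 -.012 0 0 5;0 -.012 0 0 5;0 -.008 0 0 5'; python3 -c "
from h import *
show()"
```

```text
time_s: 47.9
position: [0.5939, -0.1814, 0.0597]
orientation: [-3.138, 0.135, 0.001]
wrist_force: [-0.5, -2.3, 2.5]
width: 0.0092
t 47.9 p [ 0.5939 -0.1814  0.0597] blk [-0.1816  0.0004  0.0237] yaw -4.91 F [-0.5 -2.3  2.5] T [-0.46 -0.01  0.01] w 0.0092 q [-0.42  0.17  1.74  0.    1.23  1.24]
```

```bash
python3 -m pendant '0 -.008 0 0 5;0 -.012 0 0 5;0 -.012 0 0 5;0 -.012 0 0 5;0 -.012 0 0 5;0 -.012 0 0 5;0 -.012 0 0 5;0 -.008 0 0 5'; python3 -c "
from h import *
show();f=grab('side','s13');im=cv2.imread('pics/s13.png');cv2.imwrite('pics/s13z.png',cv2.resize(im[160:300,200:360],None,fx=4.5,fy=4.2,interpolation=cv2.INTER_CUBIC))"
```

```text
time_s: 48.7
position: [0.6014, -0.0938, 0.0596]
orientation: [-3.138, 0.135, 0.001]
wrist_force: [-0.3, -2.1, 1.3]
width: 0.0097
t 48.7 p [ 0.6014 -0.0938  0.0596] blk [-0.0937  0.0004  0.0236] yaw -4.92 F [-0.3 -2.1  1.3] T [-0.43 -0.03  0.02] w 0.0097 q [-0.28  0.15  1.77  0.    1.23  1.38]
```

View pics/s13z.png

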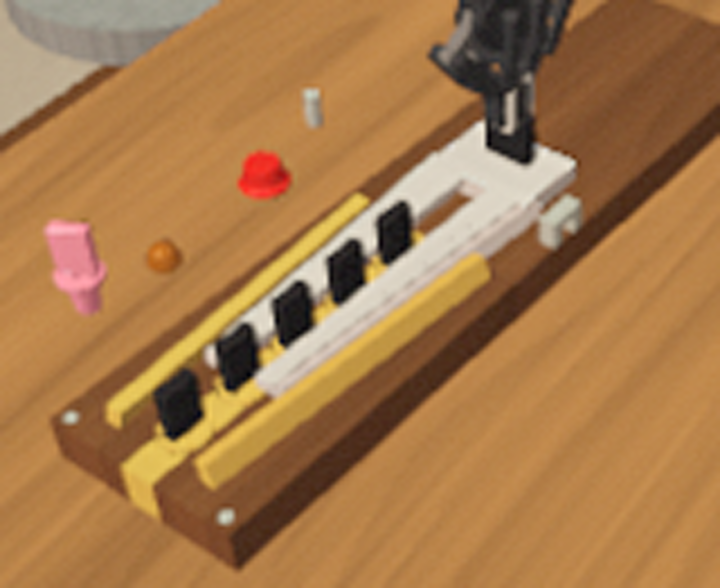

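```bash
python3 -m pendant '0 -.006 0 0 5;0 -.008 0 0 5;0 -.008 0 0 5;0 -.008 0 0 5;0 -.008 0 0 5;0 -.006 0 0 5;0 -.006 0 0 5;0 -.004 0 0 5'; python3 -c "
from h import *
show()"; python3 -m pendant '0 -.002 0 0 5;0 -.002 0 0 5;0 -.002 0 0 5;0 -.002 0 0 5;0 -.002 0 0 5;0 0 0 0 5;0 0 0 0 5;0 0 0 0 5'; python3 -c "
from h import *
show()"
```

```text
time_s: 49.55
position: [0.6061, -0.0407, 0.0596]
orientation: [-3.139, 0.135, 0.0]
wrist_force: [0.1, -2.9, 0.8]
width: 0.0095
t 49.55 p [ 0.6061 -0.0407  0.0596] blk [-0.0404  0.0003  0.0236] yaw -4.94 F [ 0.1 -2.9  0.8] T [-0.25 -0.01 -0.02] w 0.0095 q [-0.19  0.15  1.77  0.    1.23  1.47]
time_s: 50.35
position: [0.607, -0.0311, 0.0597]
orientation: [-3.138, 0.136, 0.0]
wrist_force: [0.5, -0.1, -1.0]
width: 0.0094
t 50.35 p [ 0.607  -0.0311  0.0597] blk [-0.0308  0.0002  0.0237] yaw -4.96 F [ 0.5 -0.1 -1. ] T [-0.02 -0.13  0.06] w 0.0094 q [-0.17  0.15  1.77  0.    1.23  1.48]
```

```bash
for i in 1 2; do python3 -m pendant '0 -.0005 0 0 5;0 -.0005 0 0 5;0 -.0005 0 0 5;0 -.0005 0 0 5;0 -.0005 0 0 5;0 -.0005 0 0 5;0 0 0 0 5;0 0 0 0 5'; python3 -c "
from h import *
show()"; done
```

```text
time_s: 51.15
position: [0.6071, -0.0308, 0.0598]
orientation: [3.134, -0.136, -0.0]
wrist_force: [0.1, -9.4, -1.1]
width: 0.0092
t 51.15 p [ 0.6071 -0.0308  0.0598] blk [-0.0305  0.0001  0.0238] yaw -4.97 F [ 0.1 -9.4 -1.1] T [-1.56  0.07  0.02] w 0.0092 q [-0.17  0.15  1.77 -0.    1.22  1.49]
time_s: 51.95
position: [0.6071, -0.0306, 0.06]
orientation: [3.129, -0.136, -0.001]
wrist_force: [-2.0, -17.2, -0.5]
width: 0.0095
t 51.95 p [ 0.6071 -0.0306  0.06  ] blk [-0.0302  0.0001  0.024 ] yaw -4.97 F [ -2.  -17.2  -0.5] T [-2.84  0.22  0.02] w 0.0095 q [-0.17  0.15  1.77 -0.01  1.22  1.49]
```

```bash
python3 -m pendant '0 -.0005 0 0 5;0 -.0005 0 0 5;0 -.0005 0 0 5;0 -.0005 0 0 5;0 -.0005 0 0 5;0 -.0003 0 0 5;0 0 0 0 5;0 0 0 0 5'; python3 -c "
from h import *
show()
f=grab('wrist','w14')"
```

```text
time_s: 52.75
position: [0.6073, -0.0304, 0.0602]
orientation: [3.124, -0.136, -0.001]
wrist_force: [-2.4, -24.3, -0.6]
width: 0.0095
t 52.75 p [ 0.6073 -0.0304  0.0602] blk [-0.03   -0.      0.0242] yaw -4.97 F [ -2.4 -24.3  -0.6] T [-4.06  0.45  0.05] w 0.0095 q [-0.17  0.15  1.77 -0.02  1.23  1.5 ]
```

View pics/w14.png

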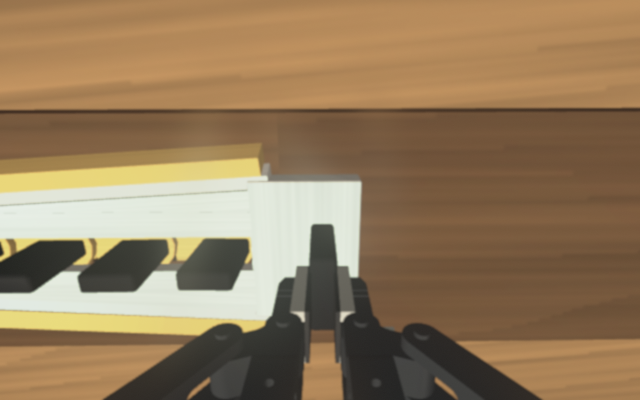

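```bash
python3 -m pendant '0 -.001 0 0 5;0 0 0 0 5;0 .003 0 0 5;0 .003 0 0 5;0 .002 0 0 5;0 0 0 0 45;0 0 0 0 45;0 0 0 0 45'; python3 -c "
from h import *
show()"; python3 -m pendant '0 0 0 0 45;0 0 -.02 0 45;0 0 -.04 0 45;0 0 -.04 0 45;0 0 -.04 0 45;-.02 -.02 -.02 0 45;-.02 -.02 0 0 45;0 0 0 0 45'; python3 -c "
from h import *
show()
f=grab('wrist','w15')
grab('top','t15');im=cv2.imread('pics/t15.png');cv2.imwrite('pics/t15z.png',cv2.resize(im[150:280,195:405],None,fx=3.8,fy=3.8,interpolation=cv2.INTER_CUBIC))"
```

```text
time_s: 53.6
position: [0.6072, -0.0288, 0.0599]
orientation: [-3.138, 0.135, -0.0]
wrist_force: [0.9, -0.0, -0.3]
width: 0.0384
t 53.6 p [ 0.6072 -0.0288  0.0599] blk [-0.0284  0.0002  0.0239] yaw -4.92 F [ 0.9 -0.  -0.3] T [0.04 0.03 0.04] w 0.0384 q [-0.17  0.15  1.77  0.    1.23  1.49]
time_s: 54.4
position: [0.57, 0.016, 0.2214]
orientation: [-3.138, 0.131, -0.003]
wrist_force: [0.8, -0.8, -0.3]
width: 0.0386
t 54.4 p [0.57   0.016  0.2214] blk [0.013  0.0411 0.1854] yaw -4.79 F [ 0.8 -0.8 -0.3] T [-0.01  0.   -0.03] w 0.0386 q [-0.1  -0.09  1.73  0.    1.5   1.55]
```

View pics/w15.png

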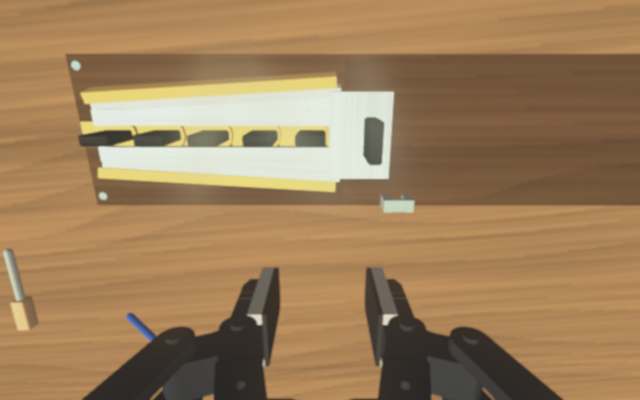

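View pics/t15z.png

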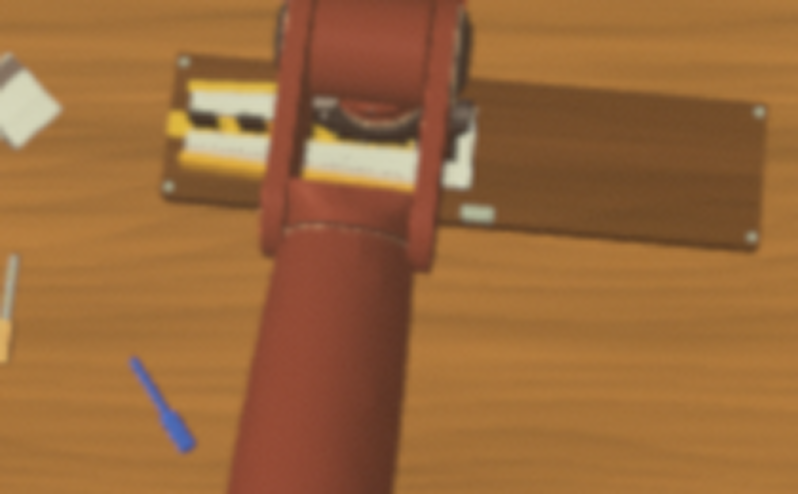

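The guard is wedged with its tail just short of the staple at (397,204). The rod has been knocked to the left and now shows at (9–25, 250–328) in the wrist view. Moving to it.

```bash
python3 -c "
from h import *
f=grab('wrist')
a=onz(f,9,251,.0045);b=onz(f,24,322,.016);print(a,b)
m=cv2.cvtColor(f['image'],cv2.COLOR_RGB2HSV)
print('staple',[toblk(onz(f,u,v,.057)).round(4) for u,v in [(381,198),(414,198)]],'tail',toblk(onz(f,391,178,.052)),toblk(onz(f,394,92,.052)))
go([.44,.33,.2],-4.9,8)"
```

```text
[0.50379078 0.38807865 0.0045    ] [0.41354081 0.39369434 0.016     ]
staple [array([-0.0461,  0.0572,  0.021 ]), array([-0.0777,  0.0572,  0.021 ])] tail [-0.05541013  0.03878029  0.016     ] [-0.05310292 -0.03931872  0.016     ]
n 8 row [-0.0197 -0.038   0.0024] turn -0.003 | tot [-0.1307  0.3162 -0.0194] -0.03 yaw0 -4.93
```

```bash
python3 -m pendant '-.02 -.038 0 0 45;-.02 -.038 0 0 45;-.02 -.038 0 0 45;-.02 -.038 0 0 45;-.02 -.038 0 0 45;-.02 -.038 0 0 45;-.02 -.038 0 0 45;-.02 -.038 0 0 45' &&  python3 -m pendant '0 0 0 0 45;0 0 0 0 45;0 0 0 0 45;0 0 0 0 45;0 0 0 0 45;0 0 0 0 45;0 0 0 0 45;0 0 0 0 45'; python3 -c "
from h import *
show();f=grab('wrist','w16');im=cv2.imread('pics/w16.png')"
```

```text
time_s: 55.35
position: [0.4373, 0.3315, 0.2191]
orientation: [3.138, -0.137, -0.001]
wrist_force: [1.1, -0.1, 0.5]
width: 0.0384
time_s: 56.15
position: [0.4377, 0.3302, 0.2199]
orientation: [-3.139, 0.136, -0.0]
wrist_force: [0.1, 0.3, -0.8]
width: 0.0384
t 56.15 p [0.4377 0.3302 0.2199] blk [0.3148 0.1997 0.1839] yaw -4.98 F [ 0.1  0.3 -0.8] T [ 0.01 -0.03 -0.01] w 0.0384 q [ 0.51 -0.14  1.78 -0.    1.5   2.17]
```

View pics/w16.png

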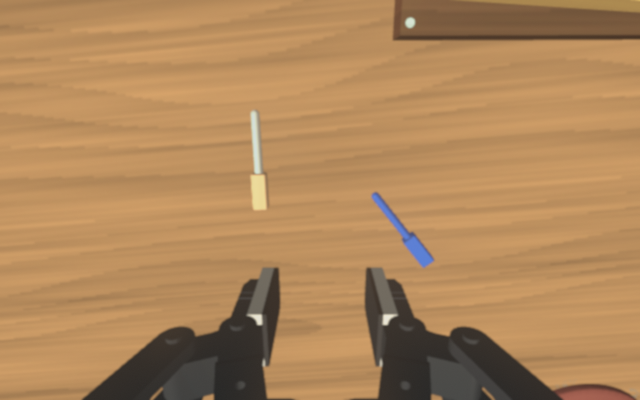

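```bash
python3 -c "
from h import *
f=grab('wrist');im=cv2.cvtColor(f['image'],cv2.COLOR_RGB2BGR);cv2.imwrite('pics/w16z.png',cv2.resize(im[100:220,220:300],None,fx=5,fy=5,interpolation=cv2.INTER_CUBIC))"
```

```text
(no output)
```

View pics/w16z.png

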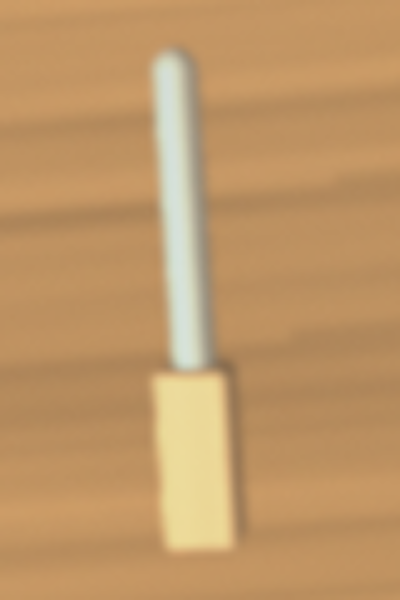

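```bash
python3 -c "
from h import *
f=grab('wrist')
g=lambda u,v,z: onz(f,219.6+u/5,99.6+v/5,z)
tip=g(174,48,.0045);sh=g(191,372,.016);en=g(200,550,.016);shs=g(192,366,.008)
print(tip,sh,en,np.linalg.norm((tip-sh)[:2]),np.linalg.norm((sh-en)[:2]))
v=shs-tip; a=np.degrees(np.arctan2(-v[1],-v[0])); w=sh-en; print('yaw',a,np.degrees(np.arctan2(w[1],w[0])))
w=tip-en;a=np.degrees(np.arctan2(w[1],w[0]));print(a)
u=np.array([np.cos(np.radians(a)),np.sin(np.radians(a)),0]); c=sh-u*.02; c[2]=.1; print(c)
go(c,a,8)"
```

```text
[0.5054953  0.39344767 0.0045    ] [0.44029189 0.39747049 0.016     ] [0.40070945 0.40126966 0.016     ] 0.06532739487644533 0.03976434781448684
yaw -4.572293955269068 -5.4825216494565066
-4.26906103989109
[0.42034738 0.3989593  0.1       ]
n 8 row [-0.0028 -0.0084  0.015 ] turn -0.085 | tot [-0.0173  0.0686 -0.1198] -0.68 yaw0 -4.95
```

```bash
python3 -m pendant '-.0032 -.0084 .015 0 45;-.0032 -.0084 .015 0 45;-.0032 -.0084 .015 0 45;-.0032 -.0084 .015 0 45;-.0032 -.0084 .015 0 45;-.0032 -.0084 .015 0 45;-.0032 -.0084 .015 0 45;-.0032 -.0084 .015 0 45' &&  python3 -m pendant '0 0 0 0 45;0 0 0 0 45;0 0 0 0 45;0 0 0 0 45;0 0 0 0 45;0 0 0 0 45;0 0 0 0 45;0 0 0 0 45'; python3 -c "
from h import *
show();go([.4175,.3991,.0045],-4.7,8);f=grab('wrist','w17');im=cv2.imread('pics/w17.png')"
```

```text
time_s: 57.1
position: [0.4176, 0.4003, 0.0985]
orientation: [3.139, -0.136, -0.0]
wrist_force: [-0.3, -0.8, -0.2]
width: 0.0383
time_s: 57.9
position: [0.418, 0.3995, 0.0999]
orientation: [-3.139, 0.136, -0.0]
wrist_force: [-0.3, 0.0, -0.1]
width: 0.0384
t 57.9 p [0.418  0.3995 0.0999] blk [0.3821 0.2254 0.0639] yaw -4.96 F [-0.3  0.  -0.1] T [-0.02  0.   -0.03] w 0.0384 q [ 0.63  0.03  1.82 -0.    1.29  2.29]
n 8 row [-0.0001  0.0001  0.0119] turn -0.032 | tot [-0.0005 -0.0004 -0.0954] -0.26 yaw0 -4.96
```

View pics/w17.png

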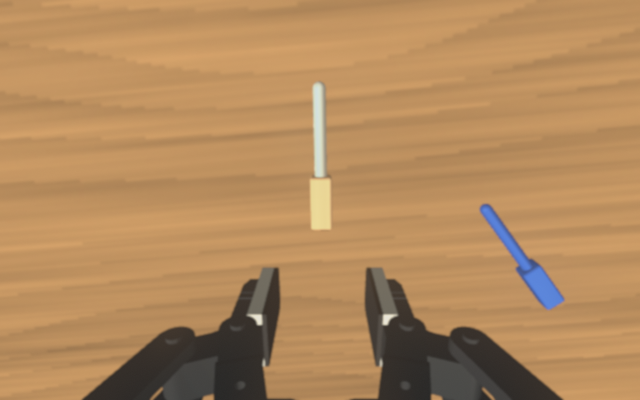

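```bash
python3 -m pendant '0 0 .015 0 45;0 0 .015 0 45;0 0 .015 0 45;0 0 .015 0 45;0 0 .014 0 45;0 0 .01 0 45;0 0 .006 0 45;0 0 .004 0 45' &&  python3 -m pendant '0 0 0 0 45;0 0 0 0 45;0 0 0 0 10;0 0 0 0 10;0 0 0 0 10;0 0 0 0 10;0 0 0 0 10;0 0 0 0 10' 60; python3 -c "
from h import *
show()"
```

```text
time_s: 58.75
position: [0.4179, 0.3995, 0.0052]
orientation: [3.138, -0.136, -0.0]
wrist_force: [-0.7, -0.2, 0.3]
width: 0.0383
time_s: 59.55
position: [0.4179, 0.3996, 0.0058]
orientation: [-3.139, 0.136, -0.0]
wrist_force: [-1.0, 0.1, -0.6]
width: 0.0084
t 59.55 p [0.4179 0.3996 0.0058] blk [ 0.3822  0.2254 -0.0302] yaw -4.95 F [-1.   0.1 -0.6] T [-0.01 -0.01 -0.  ] w 0.0084 q [ 0.63  0.15  1.87 -0.    1.12  2.29]
```

```bash
python3 -c "
from h import *
f=grab('wrist','w18')"
```

```text
(no output)
```

View pics/w18.png

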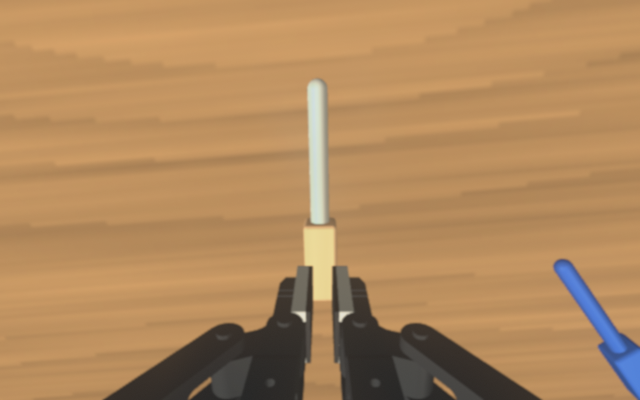

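```bash
python3 -m pendant '0 0 0 0 5;0 0 0 0 0;0 0 0 0 0;0 0 0 0 0;0 0 -.005 0 0;0 0 -.01 0 0;0 0 -.02 0 0;0 0 -.02 0 0' 60; python3 -c "
from h import *
show();f=grab('wrist','w19');grab('side','s19')"
```

```text
time_s: 60.4
position: [0.4179, 0.3995, 0.062]
orientation: [3.139, -0.136, -0.0]
wrist_force: [-0.2, -0.2, -0.9]
width: 0.0004
t 60.4 p [0.4179 0.3995 0.062 ] blk [0.3821 0.2254 0.026 ] yaw -4.95 F [-0.2 -0.2 -0.9] T [-0.04 -0.07  0.02] w 0.0004 q [ 0.63  0.08  1.84 -0.    1.22  2.29]
```

View pics/w19.png

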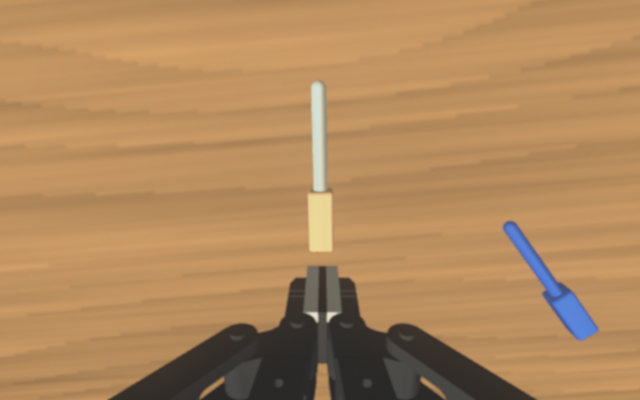

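View pics/s19.png

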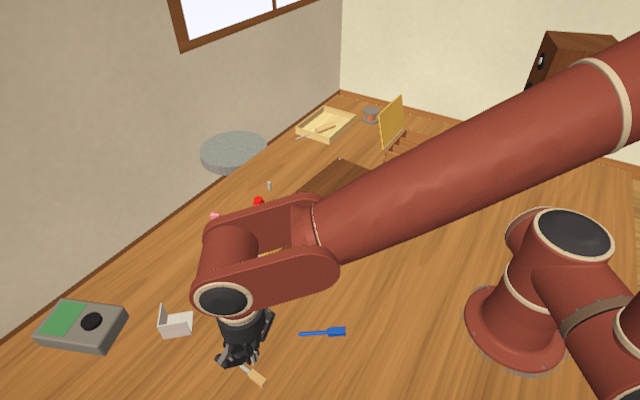

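```bash
python3 -c "
from h import *
f=grab('wrist')
for n,u,v,z in [('tip',318,81,.0045),('sh',320,193,.016),('end',320,251,.016)]: print(n,onz(f,u,v,z).round(4))
print(proj(f,[.418,.3995,.062]),proj(f,st()['position']))
s=st();R=Ro.from_rotvec(s['orientation']).as_matrix();print(R.round(3))
print(np.array(f['mount']).round(4))"
```

```text
tip [0.5079 0.3956 0.0045]
sh [0.4419 0.4001 0.016 ]
end [0.4022 0.4037 0.016 ]
[324.21743756 260.65870491] [321.78648129 259.62559547]
[[ 0.996 -0.086  0.004]
 [-0.086 -0.996  0.003]
 [ 0.004 -0.003 -1.   ]]
[[ 1.000e-04 -9.450e-01 -3.271e-01  8.430e-02]
 [ 1.000e+00  4.000e-04 -1.100e-03  1.200e-03]
 [ 1.200e-03 -3.271e-01  9.450e-01 -1.658e-01]
 [ 0.000e+00  0.000e+00  0.000e+00  1.000e+00]]
```

The grip missed. The rod is still at (318,81)–(320,251) and the fingers closed to zero. Retrying lower and better centred.

```bash
python3 -c "
from h import *
go([.4205,.4015,.0015],-4.6,8)"; python3 -m pendant '0 0 -.01 0 50;0 0 0 0 50;0 0 0 0 50;0 0 0 0 50;0 0 0 0 50;0 0 0 0 50;0 0 0 0 50;0 0 0 0 50' 60; python3 -c "
from h import *
show();go([.4205,.4015,.0015],-4.6,8);f=grab('wrist','w20')"
```

```text
n 8 row [ 0.0001 -0.0001  0.0077] turn -0.044 | tot [ 0.0011  0.0008 -0.0618] -0.35 yaw0 -4.95
time_s: 61.35
position: [0.4179, 0.3995, 0.0707]
orientation: [3.139, -0.136, -0.0]
wrist_force: [-0.0, 0.1, -0.2]
width: 0.0428
t 61.35 p [0.4179 0.3995 0.0707] blk [0.3821 0.2255 0.0347] yaw -4.95 F [-0.   0.1 -0.2] T [-0.01  0.02 -0.03] w 0.0428 q [0.63 0.07 1.84 0.   1.24 2.29]
n 8 row [ 0.0003 -0.0003  0.0087] turn -0.044 | tot [ 0.0026  0.002  -0.0692] -0.35 yaw0 -4.95
```

View pics/w20.png

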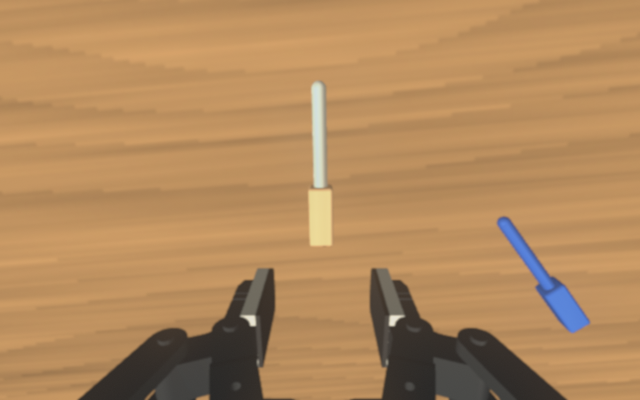

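```bash
python3 -m pendant '0 -.002 .015 0 50;0 0 .015 0 50;.002 0 .015 0 50;0 0 .012 0 50;0 0 .008 0 50;0 0 .004 0 50;0 0 0 0 50;0 0 0 0 50' && python3 -c "
from h import *
show();f=grab('wrist','w21')" && python3 -m pendant '0 0 0 0 25;0 0 0 0 20;0 0 0 0 20;0 0 0 0 20;0 0 0 0 20;0 0 0 0 20;0 0 0 0 20;0 0 0 0 20'; python3 -c "
from h import *
show();f=grab('wrist','w22')"
```

```text
time_s: 62.2
position: [0.4205, 0.4017, 0.0023]
orientation: [-3.138, 0.136, -0.001]
wrist_force: [-0.3, 0.3, 0.8]
width: 0.0428
t 62.2 p [0.4205 0.4017 0.0023] blk [ 0.3845  0.2231 -0.0337] yaw -4.95 F [-0.3  0.3  0.8] T [ 0.01 -0.06 -0.02] w 0.0428 q [ 0.63  0.16  1.86 -0.    1.12  2.29]
time_s: 63.05
position: [0.4201, 0.4014, 0.0018]
orientation: [3.139, -0.136, -0.0]
wrist_force: [-0.2, 0.1, -0.3]
width: 0.0168
t 63.05 p [0.4201 0.4014 0.0018] blk [ 0.3842  0.2234 -0.0342] yaw -4.95 F [-0.2  0.1 -0.3] T [-0.03  0.04 -0.02] w 0.0168 q [ 0.63  0.17  1.86 -0.    1.12  2.29]
```

View pics/w22.png

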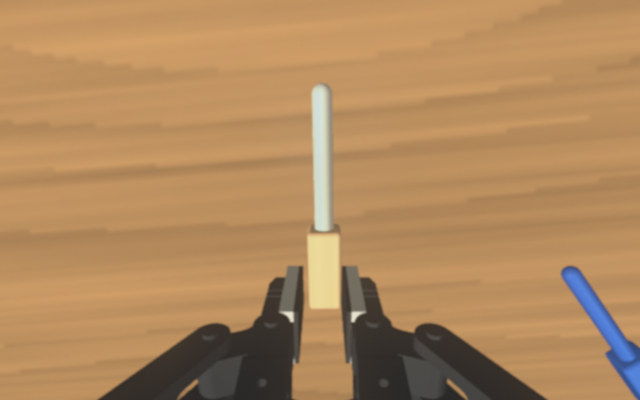

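View pics/w21.png

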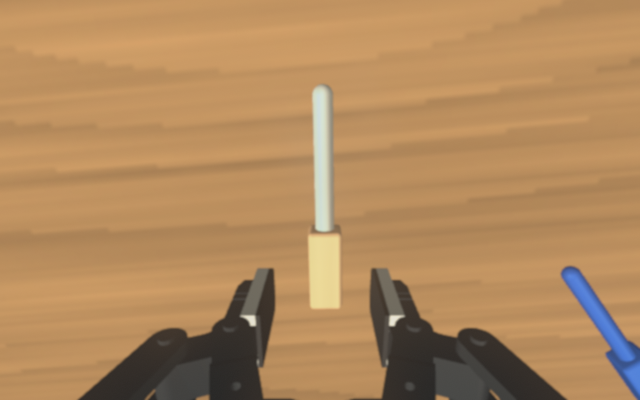

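```bash
python3 -m pendant '0 0 0 0 12;0 0 0 0 8;0 0 0 0 6;0 0 0 0 6;0 0 0 0 6;0 0 0 0 6;0 0 0 0 6;0 0 0 0 6' 40; python3 -c "
from h import *
show();f=grab('wrist','w23')"
```

```text
time_s: 63.9
position: [0.4201, 0.4014, 0.0018]
orientation: [3.139, -0.136, -0.0]
wrist_force: [-0.2, -0.2, -1.2]
width: 0.0048
t 63.9 p [0.4201 0.4014 0.0018] blk [ 0.3842  0.2234 -0.0342] yaw -4.95 F [-0.2 -0.2 -1.2] T [ 0.01  0.03 -0.01] w 0.0048 q [ 0.63  0.17  1.86 -0.    1.12  2.29]
```

View pics/w23.png

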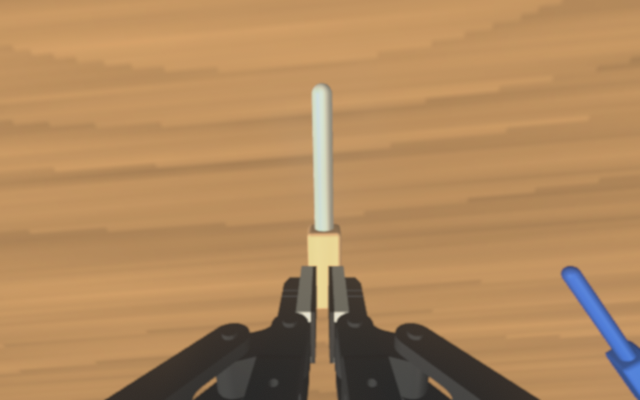

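```bash
python3 -c "
from h import *
f=grab('wrist');M=np.array(f['mount']);iM=np.linalg.inv(M)
for x in(.011,0,-.011):
  for z in(0,-.005,-.01,-.015,-.02,-.03):
    p=iM@[x,.003,z,1];print(x,z,(f['cx']+f['fx']*p[0]/p[2]).round(1),(f['cy']+f['fy']*p[1]/p[2]).round(1))
print(f['fy'])"
ls
```

```text
0.011 0 326.1 240.1
0.011 -0.005 326.2 244.2
0.011 -0.01 326.3 248.5
0.011 -0.015 326.4 253.1
0.011 -0.02 326.5 258.0
0.011 -0.03 326.7 268.7
0 0 326.0 259.7
0 -0.005 326.1 264.2
0 -0.01 326.2 269.0
0 -0.015 326.3 274.1
0 -0.02 326.4 279.5
0 -0.03 326.6 291.2
-0.011 0 325.9 278.5
-0.011 -0.005 326.0 283.5
-0.011 -0.01 326.1 288.7
-0.011 -0.015 326.2 294.2
-0.011 -0.02 326.3 300.0
-0.011 -0.03 326.5 312.7
357.9558435553452
h.py
pics
```

```bash
python3 -c "
from h import *
f=grab('side','s23');im=cv2.imread('pics/s23.png')
print('tcp proj',proj(f,st()['position']), proj(f,st()['position']+np.array([0,0,.02])), proj(f,st()['position']+np.array([0,0,.04])))
x,y=proj(f,st()['position']).astype(int);x0,y0=x-70,y-70
cv2.imwrite('pics/s23z.png',cv2.resize(im[y0:y0+110,x0:x0+140],None,fx=5,fy=5,interpolation=cv2.INTER_CUBIC));print(x0,y0)"
```

```text
tcp proj [256.78266384 379.08926669] [255.64664608 374.76593307] [254.46932336 370.28540547]
186 309
```

View pics/s23z.png

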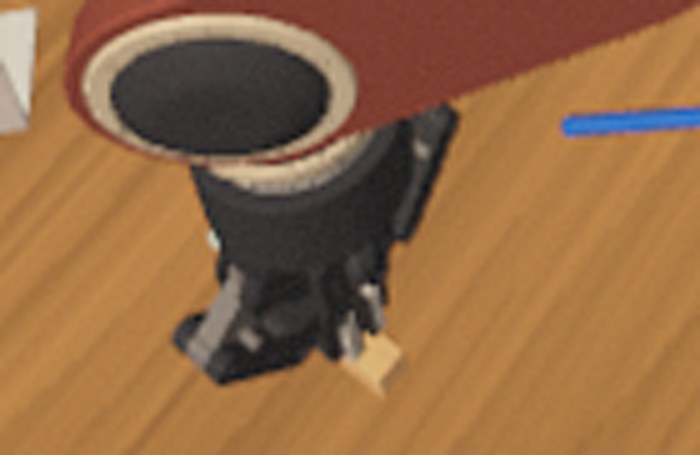

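Fingers at reported TCP z = 2 mm close without touching the 16 mm handle, so the real fingertips sit higher than the nominal TCP. I'll open and go down in small steps, watching the force.

```bash
python3 -m pendant '0 0 -.01 0 40;0 0 0 0 40;0 0 0 0 40;0 0 0 0 40;0 0 .006 0 40;0 0 .004 0 40;0 0 .003 0 40;0 0 .002 0 40' 40; python3 -c "
from h import *
show()"; python3 -m pendant '0 0 0 0 40;0 0 .002 0 40;0 0 .002 0 40;0 0 0 0 40;0 0 0 0 40;0 0 0 0 40;0 0 0 0 40;0 0 0 0 40' 40; python3 -c "
from h import *
show();grab('wrist','w24')"
```

```text
time_s: 64.85
position: [0.4197, 0.4011, -0.004]
orientation: [3.138, -0.136, -0.002]
wrist_force: [-0.2, -0.4, -0.1]
width: 0.0342
t 64.85 p [ 0.4197  0.4011 -0.004 ] blk [ 0.3838  0.2238 -0.04  ] yaw -4.96 F [-0.2 -0.4 -0.1] T [-0.1   0.01  0.03] w 0.0342 q [0.63 0.17 1.86 0.   1.11 2.29]
time_s: 65.65
position: [0.4201, 0.4014, -0.0071]
orientation: [-3.139, 0.136, -0.0]
wrist_force: [-0.7, 0.1, 0.2]
width: 0.0341
t 65.65 p [ 0.4201  0.4014 -0.0071] blk [ 0.3842  0.2234 -0.0431] yaw -4.95 F [-0.7  0.1  0.2] T [ 0.03 -0.   -0.01] w 0.0341 q [0.63 0.18 1.86 0.   1.1  2.29]
```

View pics/w24.png

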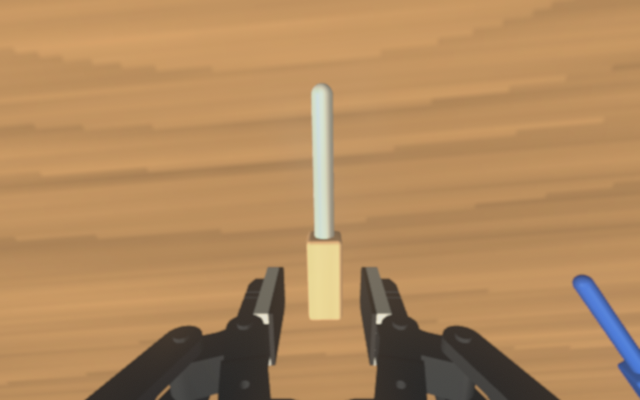

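```bash
python3 -m pendant '0 0 .002 0 40;0 0 .002 0 40;0 0 0 0 40;0 0 0 0 15;0 0 0 0 8;0 0 0 0 8;0 0 0 0 8;0 0 0 0 8' 40; python3 -c "
from h import *
show();grab('wrist','w25')"
```

```text
time_s: 66.5
position: [0.4201, 0.4014, -0.0112]
orientation: [-3.139, 0.136, -0.0]
wrist_force: [0.9, -0.4, -0.2]
width: 0.0143
t 66.5 p [ 0.4201  0.4014 -0.0112] blk [ 0.3842  0.2234 -0.0472] yaw -4.95 F [ 0.9 -0.4 -0.2] T [-0.04  0.03 -0.  ] w 0.0143 q [0.63 0.18 1.86 0.   1.09 2.29]
```

View pics/w25.png

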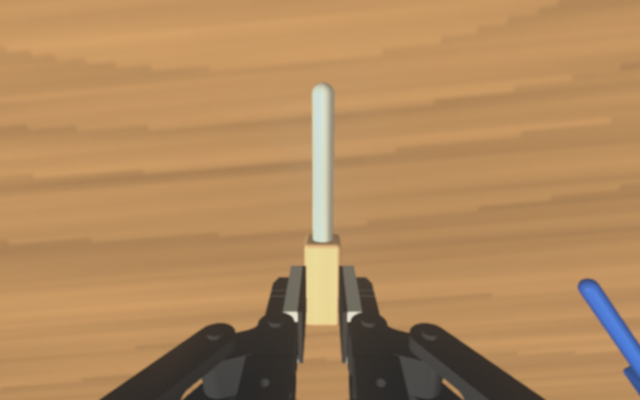

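```bash
python3 -m pendant '0 0 0 0 26;0 0 0 0 26;0 0 .001 0 26;0 0 .001 0 26;0 0 .001 0 26;0 0 .001 0 26;0 0 0 0 26;0 0 0 0 26' 40; python3 -c "
from h import *
show()"; python3 -m pendant '0 0 .001 0 26;0 0 .001 0 26;0 0 .001 0 26;0 0 .0 0 26;0 0 .0 0 26;0 0 0 0 26;0 0 0 0 26;0 0 0 0 26'; python3 -c "
from h import *
show()"
```

```text
time_s: 67.35
position: [0.42, 0.4014, -0.0153]
orientation: [3.139, -0.136, -0.0]
wrist_force: [0.7, 0.1, 0.4]
width: 0.022
t 67.35 p [ 0.42    0.4014 -0.0153] blk [ 0.3842  0.2235 -0.0513] yaw -4.95 F [0.7 0.1 0.4] T [ 0.08 -0.05 -0.05] w 0.022 q [0.63 0.19 1.86 0.   1.09 2.29]
time_s: 68.15
position: [0.4201, 0.4014, -0.0182]
orientation: [-3.139, 0.136, -0.0]
wrist_force: [-0.3, -0.2, 1.3]
width: 0.0221
t 68.15 p [ 0.4201  0.4014 -0.0182] blk [ 0.3842  0.2234 -0.0542] yaw -4.96 F [-0.3 -0.2  1.3] T [-0.02 -0.07  0.01] w 0.0221 q [0.63 0.2  1.86 0.   1.08 2.29]
```

```bash
python3 -m pendant '0 0 0 0 15;0 0 0 0 8;0 0 0 0 5;0 0 0 0 5;0 0 0 0 5;0 0 0 0 5;0 0 0 0 5;0 0 0 0 5' 60; python3 -c "
from h import *
show()"; python3 -m pendant '0 0 0 0 5;0 0 -.01 0 5;0 0 -.015 0 5;0 0 -.02 0 5;0 0 -.02 0 5;0 0 -.02 0 5;0 0 0 0 5;0 0 0 0 5'; python3 -c "
from h import *
show();grab('wrist','w26');f=grab('side','s26');im=cv2.imread('pics/s26.png')
x,y=proj(f,st()['position']).astype(int);x0,y0=x-70,min(y-70,290)
cv2.imwrite('pics/s26z.png',cv2.resize(im[y0:y0+110,x0:x0+140],None,fx=5,fy=5,interpolation=cv2.INTER_CUBIC));print(x0,y0,x,y)"
```

```text
time_s: 68.95
position: [0.4201, 0.4015, -0.018]
orientation: [-3.139, 0.136, -0.0]
wrist_force: [-1.1, -0.8, 3.7]
width: 0.0142
t 68.95 p [ 0.4201  0.4015 -0.018 ] blk [ 0.3843  0.2234 -0.054 ] yaw -4.95 F [-1.1 -0.8  3.7] T [-0.1   0.14  0.02] w 0.0142 q [0.63 0.2  1.86 0.   1.08 2.29]
time_s: 69.75
position: [0.4204, 0.4016, 0.0676]
orientation: [-3.138, 0.136, -0.002]
wrist_force: [-0.4, -0.1, -0.3]
width: 0.0141
t 69.75 p [0.4204 0.4016 0.0676] blk [0.3845 0.2231 0.0316] yaw -4.95 F [-0.4 -0.1 -0.3] T [ 0.    0.05 -0.06] w 0.0141 q [ 0.63  0.08  1.83 -0.    1.23  2.29]
183 290 253 364
```

View pics/w26.png

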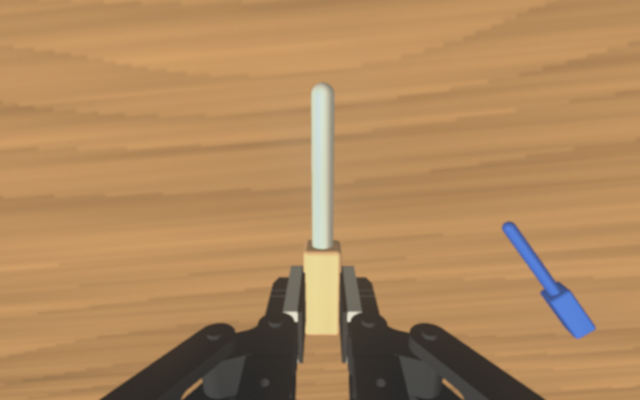

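View pics/s26z.png

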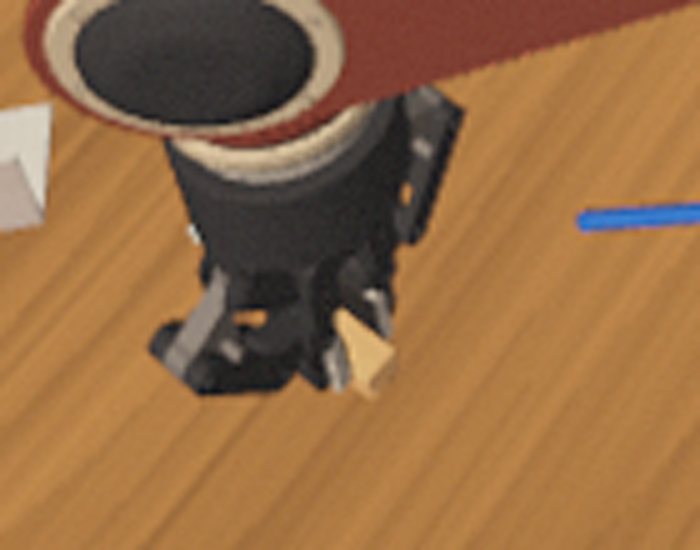

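```bash
cat > rod.py <<'E'
from h import *
def rod(f,s,pts):
    R=Ro.from_rotvec(s['orientation']).as_matrix()
    for n,u,v,dz in pts:
        X=onz(f,u,v,s['position'][2]+dz); d=X-s['position']; print(n,X.round(4),'tool',(R.T@d).round(4),'blk',toblk(X).round(4))
E
python3 -c "
from rod import *
im=cv2.imread('pics/w26.png');cv2.imwrite('pics/w26z.png',cv2.resize(im[70:350,260:390],None,fx=2.1,fy=2.1,interpolation=cv2.INTER_CUBIC)) 
s=st();f=grab('wrist')
hsv=cv2.cvtColor(f['image'],cv2.COLOR_RGB2HSV);
for v in (100,130,160,190,220,240):
  row=hsv[v,280:370]; m=np.where(row[:,1]<60)[0]; print(v,m.min()+280,m.max()+280,(m.min()+m.max())/2+280)
rod(f,s,[('tip',322,83,.0225),('sh',322.3,247,.026),('end',322,333,.034)])
"
```

```text
100 311 333 322.0
130 311 332 321.5
160 312 332 322.0
190 312 332 322.0
220 312 331 321.5
240 312 331 321.5
tip [0.5045 0.3925 0.0882] tool [ 0.0855  0.001  -0.0226] blk [0.3825 0.1385 0.0522]
sh [0.4385 0.3981 0.0917] tool [ 0.0193  0.0011 -0.026 ] blk [0.3825 0.2048 0.0557]
end [0.4006 0.4015 0.0997] tool [-0.0188  0.001  -0.034 ] blk [0.3826 0.2428 0.0637]
```

```bash
python3 -c "
from h import *
go(blk(-.0612,.185,.03),-4.9,12)"
```

```text
n 12 row [ 0.0033  0.0371 -0.    ] turn -0.005 | tot [ 0.001  -0.4464  0.0007] -0.06 yaw0 -4.96
```

```bash
python3 -m pendant '.0033 .02 0 0 5;.0033 .035 0 0 5;.0033 .04 0 0 5;.0033 .04 0 0 5;.0033 .04 0 0 5;.0033 .04 0 0 5;.0033 .04 0 0 5;.0033 .04 0 0 5' && python3 -m pendant '.0033 .04 0 0 5;.0033 .04 0 0 5;.0033 .035 0 0 5;.0033 .02 0 0 5;0 .014 0 0 5;0 0 0 0 5;0 0 0 0 5;0 0 0 0 5'; python3 -c "
from h import *
show();grab('wrist','w27');go(blk(-.0612,.185,-.0168),-4.9,6)"
```

```text
time_s: 70.7
position: [0.4198, 0.1037, 0.0657]
orientation: [3.138, -0.135, -0.003]
wrist_force: [1.5, -0.5, 0.8]
width: 0.0142
time_s: 71.5
position: [0.4208, -0.0436, 0.0663]
orientation: [-3.138, 0.134, 0.002]
wrist_force: [0.0, 0.4, -1.3]
width: 0.0142
t 71.5 p [ 0.4208 -0.0436  0.0663] blk [-0.0591  0.1846  0.0303] yaw -4.9 F [ 0.   0.4 -1.3] T [0.05 0.03 0.04] w 0.0142 q [-0.28 -0.33  2.2   0.    1.27  1.38]
n 6 row [-0.0001  0.0004  0.0079] turn 0.003 | tot [-0.0007 -0.0021 -0.0472] 0.02 yaw0 -4.88
```

View pics/w27.png

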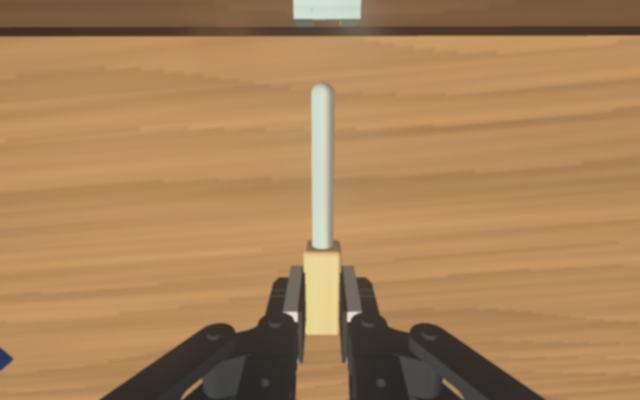

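```bash
python3 -m pendant '0 .002 .012 0 5;0 0 .012 0 5;0 0 .01 0 5;0 0 .007 0 5;0 0 .004 0 5;0 0 .002 0 5;0 0 0 0 5;0 0 0 0 5'; python3 -c "
from rod import *
show();s=st();f=grab('wrist','w28');im=cv2.imread('pics/w28.png');cv2.imwrite('pics/w28z.png',cv2.resize(im[0:130,250:400],None,fx=5,fy=4.5,interpolation=cv2.INTER_CUBIC));grab('side','s28');im=cv2.imread('pics/s28.png');f=grab('side')
x,y=proj(f,blk(-.062,.08)).astype(int);cv2.imwrite('pics/s28z.png',cv2.resize(im[y-50:y+50,x-60:x+60],None,fx=6,fy=6,interpolation=cv2.INTER_CUBIC))"
```

```text
time_s: 72.35
position: [0.4214, -0.0465, 0.0202]
orientation: [3.138, -0.136, 0.001]
wrist_force: [1.3, 0.2, -0.5]
width: 0.0144
t 72.35 p [ 0.4214 -0.0465  0.0202] blk [-0.062   0.1837 -0.0158] yaw -4.95 F [ 1.3  0.2 -0.5] T [-0.05  0.02 -0.01] w 0.0144 q [-0.29 -0.25  2.23  0.    1.17  1.37]
```

View pics/w28z.png

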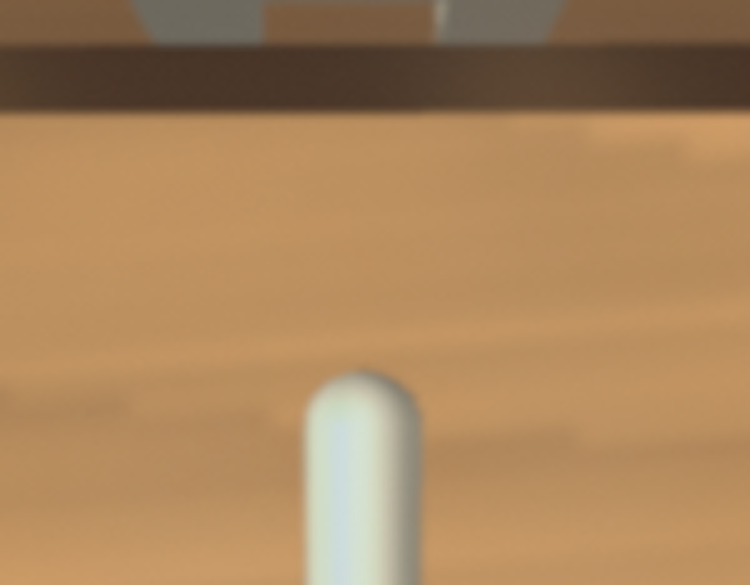

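View pics/s28z.png

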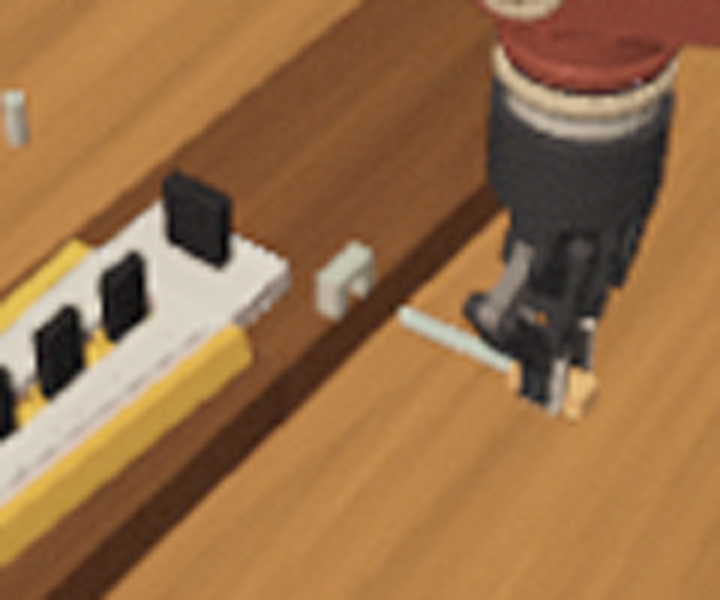

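```bash
python3 -c "
from rod import *
s=st();f=grab('wrist')
rod(f,s,[('tip',250+362/5,79,.0225)])
for u in (264,437): print('leg',toblk(onz(f,250+u/5,44/4.5,.036)).round(4))
# side: tip px
fs=grab('side');x,y=proj(fs,blk(-.062,.08)).astype(int)
print('side tip obs',x-60+400/6,y-50+318/6)
T=s['position']+Ro.from_rotvec(s['orientation']).as_matrix()@np.array([.0855,0,-.0225]);print('pred',proj(fs,T),T,proj(fs,T+[0,0,.005]))
print('staple top corner obs', x-60+352/6,y-50+243/6,'pred',proj(fs,blk(-.0475,.060,.021)),proj(fs,blk(-.0765,.072,.021)),proj(fs,blk(-.0765,.060,.021)))
"
```

```text
tip [ 0.5079 -0.0551  0.0428] tool [ 0.0869  0.0011 -0.0224] blk [-0.0631  0.0968  0.0068]
leg [-0.0559  0.0725  0.    ]
leg [-0.0687  0.0725  0.    ]
side tip obs 333.6666666666667 219.0
pred [332.91613063 217.45583248] [ 0.50657799 -0.05388215  0.04285947] [332.95530333 216.19143509]
staple top corner obs 325.6666666666667 206.5 pred [319.17464437 211.18489449] [328.48280249 207.39869191] [325.13430878 205.74610594]
```

```bash
python3 -m pendant '.005 -.0008 0 0 5;.006 0 0 0 5;.006 0 0 0 5;.004 0 0 0 5;.004 0 0 0 5;.004 0 0 0 5;.004 0 0 0 5;0 0 0 0 5'; python3 -c "
from rod import *
show();s=st();f=grab('wrist','w29');im=cv2.imread('pics/w29.png');cv2.imwrite('pics/w29z.png',cv2.resize(im[0:130,250:400],None,fx=5,fy=4.5,interpolation=cv2.INTER_CUBIC));grab('side','s29');im=cv2.imread('pics/s29.png');f=grab('side')
x,y=proj(f,blk(-.062,.08)).astype(int);cv2.imwrite('pics/s29z.png',cv2.resize(im[y-50:y+50,x-60:x+60],None,fx=6,fy=6,interpolation=cv2.INTER_CUBIC))"
```

```text
time_s: 73.4
position: [0.4545, -0.0485, 0.0199]
orientation: [3.139, -0.136, 0.0]
wrist_force: [-0.5, 0.1, -0.6]
width: 0.0141
t 73.4 p [ 0.4545 -0.0485  0.0199] blk [-0.0611  0.1506 -0.0161] yaw -4.95 F [-0.5  0.1 -0.6] T [0.04 0.07 0.02] w 0.0141 q [-0.27 -0.16  2.15  0.    1.15  1.39]
```

View pics/w29z.png

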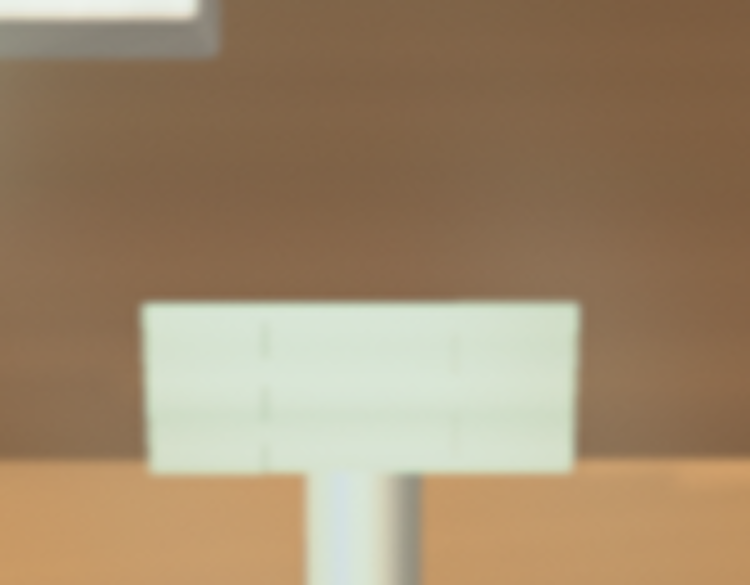

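View pics/s29z.png

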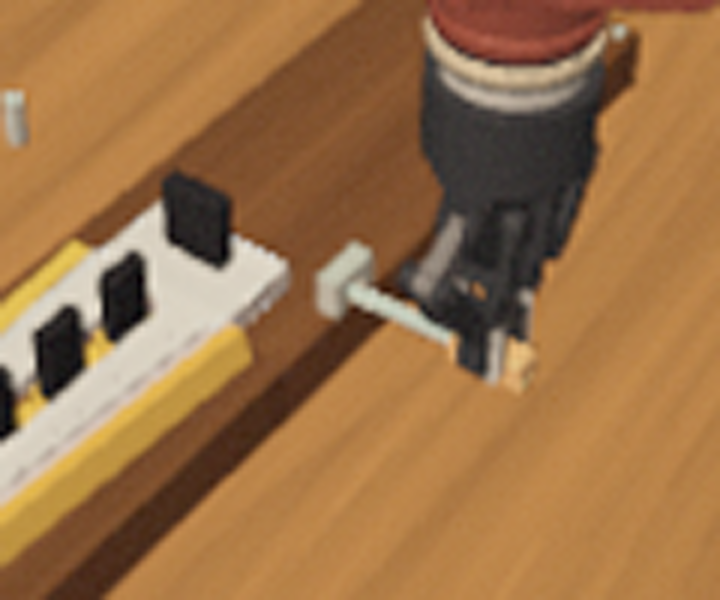

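```bash
python3 -m pendant '.004 0 0 0 5;.006 0 0 0 5;.006 0 .0005 0 5;.006 0 0.0005 0 5;.006 0 0.0005 0 5;.006 0 0 0 5;.004 0 0 0 5;0 0 0 0 5'; python3 -c "
from rod import *
show();s=st();f=grab('wrist','w30')"
```

```text
time_s: 74.35
position: [0.4924, -0.0518, 0.0184]
orientation: [3.139, -0.136, 0.0]
wrist_force: [0.1, 0.6, -0.7]
width: 0.0142
t 74.35 p [ 0.4924 -0.0518  0.0184] blk [-0.0611  0.1126 -0.0176] yaw -4.95 F [ 0.1  0.6 -0.7] T [-0.01  0.04  0.02] w 0.0142 q [-0.26 -0.06  2.06 -0.    1.14  1.4 ]
```

View pics/w30.png

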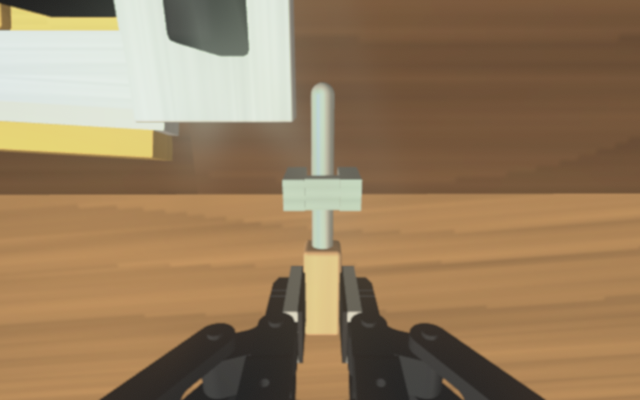

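```bash
python3 -m pendant '.003 0 0 0 5;.004 0 0.0005 0 5;.004 0 .0005 0 5;.003 0 0 0 5;.002 0 0 0 5;.001 0 0 0 5;.001 0 0 0 5;0 0 0 0 5'; python3 -c "
from rod import *
show()"; python3 -m pendant '.001 0 0 0 5;.001 0 0 0 5;0 0 0 0 5;0 0 0 0 5;0 0 0 0 5;0 0 0 0 5;0 0 0 0 5;0 0 0 0 5'; python3 -c "
from rod import *
show();s=st();f=grab('wrist','w31')"
```

```text
time_s: 75.2
position: [0.5101, -0.0533, 0.0175]
orientation: [3.139, -0.136, 0.001]
wrist_force: [0.7, -1.2, 0.8]
width: 0.0144
t 75.2 p [ 0.5101 -0.0533  0.0175] blk [-0.0612  0.0949 -0.0185] yaw -4.95 F [ 0.7 -1.2  0.8] T [-0.   -0.09  0.03] w 0.0144 q [-0.25 -0.01  2.02  0.    1.14  1.41]
time_s: 76.0
position: [0.5119, -0.0535, 0.0174]
orientation: [3.139, -0.136, 0.001]
wrist_force: [0.2, 0.8, 0.7]
width: 0.0142
t 76.0 p [ 0.5119 -0.0535  0.0174] blk [-0.0612  0.093  -0.0186] yaw -4.96 F [0.2 0.8 0.7] T [ 0.05 -0.14  0.05] w 0.0142 q [-0.25 -0.01  2.01  0.    1.14  1.41]
```

View pics/w31.png

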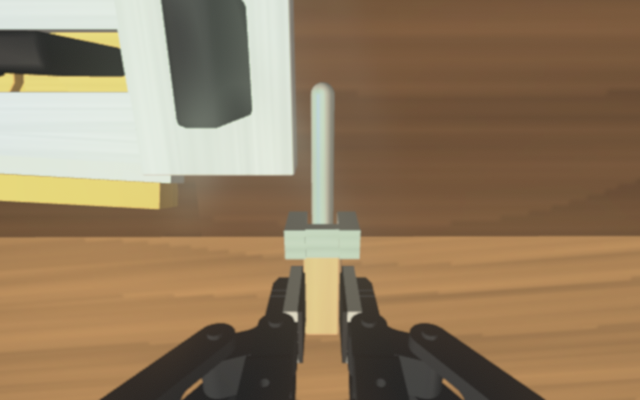

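```bash
python3 -m pendant '.001 0 0 0 5;.0005 0 0 0 5;.0005 0 0 0 5;0 0 0 0 5;0 0 0 0 5;0 0 0 0 5;0 0 0 0 5;0 0 0 0 5'; python3 -c "
from rod import *
show()"
```

```text
time_s: 76.85
position: [0.5125, -0.0535, 0.0169]
orientation: [-3.138, 0.136, 0.005]
wrist_force: [-6.0, 0.1, 4.9]
width: 0.0144
t 76.85 p [ 0.5125 -0.0535  0.0169] blk [-0.0611  0.0925 -0.0191] yaw -4.95 F [-6.   0.1  4.9] T [-0.02  0.7   0.05] w 0.0144 q [-0.25 -0.    2.01 -0.    1.14  1.41]
```

```bash
python3 -m pendant '-.0006 0 -.0005 0 5;-.0005 0 0 0 5;0 0 0 0 10;0 0 0 0 16;0 0 0 0 22;0 0 0 0 30;0 0 0 0 35;0 0 0 0 35'; python3 -c "
from rod import *
show();f=grab('wrist','w32')"
```

```text
time_s: 77.65
position: [0.513, -0.0536, 0.018]
orientation: [3.139, -0.136, 0.001]
wrist_force: [-0.3, 0.5, 0.1]
width: 0.0301
t 77.65 p [ 0.513  -0.0536  0.018 ] blk [-0.0611  0.092  -0.018 ] yaw -4.95 F [-0.3  0.5  0.1] T [ 0.01  0.04 -0.  ] w 0.0301 q [-0.25 -0.01  2.01  0.    1.14  1.41]
```

View pics/w32.png

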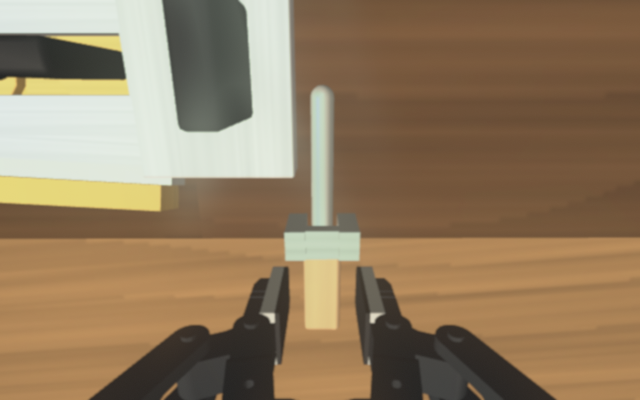

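```bash
python3 -m pendant '0 0 -.01 0 35;0 0 -.02 0 35;0 0 -.03 0 35;0 0 -.04 0 35;0 0 -.04 0 35;0 0 -.04 0 35;0 0 -.03 0 35;0 0 0 0 35'; python3 -c "
from rod import *
show();f=grab('wrist','w33');im=cv2.imread('pics/w33.png');cv2.imwrite('pics/w33z.png',cv2.resize(im[0:240,150:450],None,fx=2.6,fy=2.5,interpolation=cv2.INTER_CUBIC))
f=grab('side','s33');im=cv2.imread('pics/s33.png')
cv2.imwrite('pics/s33z.png',cv2.resize(im[160:310,200:370],None,fx=4,fy=4,interpolation=cv2.INTER_CUBIC))"
```

```text
time_s: 78.5
position: [0.5156, -0.0542, 0.2351]
orientation: [3.136, -0.135, 0.018]
wrist_force: [-0.4, -0.3, -0.1]
width: 0.0305
t 78.5 p [ 0.5156 -0.0542  0.2351] blk [-0.0616  0.0893  0.1991] yaw -4.95 F [-0.4 -0.3 -0.1] T [-0.01  0.01  0.03] w 0.0305 q [-0.25 -0.23  1.83  0.    1.53  1.41]
```

View pics/w33z.png

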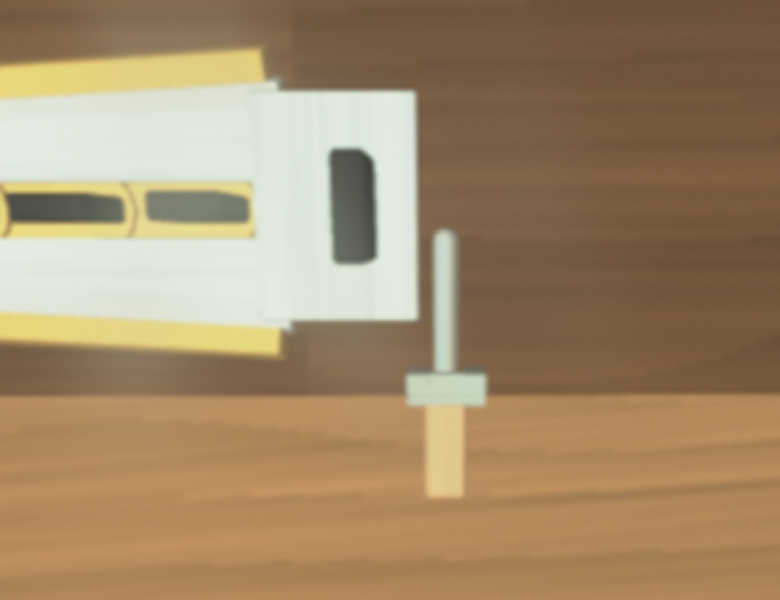

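View pics/s33z.png

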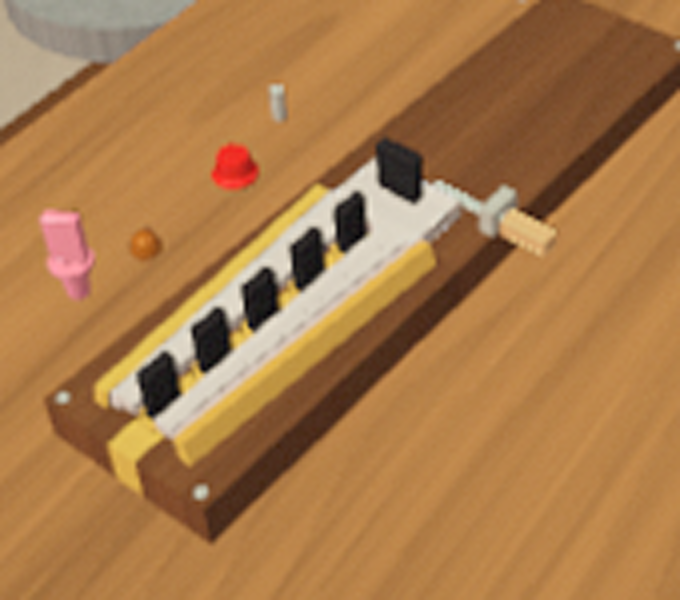

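```bash
python3 -c "
from rod import *
f=grab('wrist')
g=lambda n,u,v,z: print(n,toblk(onz(f,150+u/2.6,v/2.5,z)).round(4))
g('tail',416,95,.052);g('tail',417,318,.052);g('railend',262,50,.053);g('railend',282,354,.053)
g('wing-',278,82,.044);g('wing+',291,330,.044)
g('stapL',407,403,.057);g('stapR',487,403,.057);g('tip',446,230,.0405);g('sh',445,405,.049);g('end',445,496,.049)
f=grab('side');print(proj(f,blk(.226,.0,.016)),proj(f,blk(.221,0,.016)))"
```

```text
tail [-0.0516 -0.0327  0.016 ]
tail [-0.0511  0.0433  0.016 ]
railend [-0.0012 -0.0466  0.017 ]
railend [-0.0017  0.0566  0.017 ]
wing- [-0.0043 -0.0379  0.008 ]
wing+ [-0.004   0.0487  0.008 ]
stapL [-0.0472  0.0746  0.021 ]
stapR [-0.0766  0.0746  0.021 ]
tip [-0.0616  0.0121  0.0045]
sh [-0.0612  0.077   0.013 ]
end [-0.0611  0.1142  0.013 ]
[234.13819482 262.87254244] [235.62012304 261.606747  ]
```

```bash
python3 -m pendant '-.01 0 -.01 0 35;0 0 0 0 35;0 0 0 0 35;0 0 0 0 35;0 0 0 0 35;0 0 0 0 35;0 0 0 0 35;0 0 0 0 35'; python3 -c "
from rod import *
show();f=grab('wrist','w34')
g=lambda n,u,v,z: print(n,toblk(onz(f,u,v,z)).round(4))"
```

```text
time_s: 79.5
position: [0.5027, -0.0526, 0.2377]
orientation: [-3.139, 0.136, 0.0]
wrist_force: [-0.5, -0.5, 0.2]
width: 0.0298
t 79.5 p [ 0.5027 -0.0526  0.2377] blk [-0.0611  0.1022  0.2017] yaw -4.95 F [-0.5 -0.5  0.2] T [ 0.01 -0.02 -0.02] w 0.0298 q [-0.25 -0.25  1.85  0.    1.55  1.41]
```

View pics/w34.png

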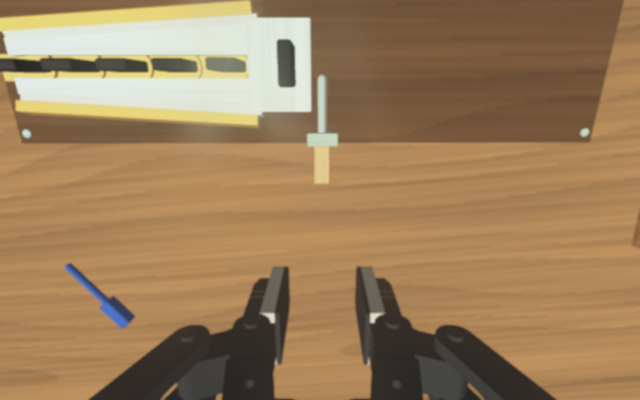

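The rod runs through the staple at (321,140) with its handle against it. The guard is home, its tail edge at column 311 and the rod tip at (321,76) just behind it. The arm is clear of everything.

```bash
python3 -c "
from h import *
print(ticket.hand_in())"
```

```text
the job is handed in; nothing more can be done
None
```

I finished the whole job in the order asked and handed it in at about 80 s of the 210 s allowed. The hand-in gives no verdict.

- **Plugs:** All five were present. I wrung each one down until it stopped under about 27–39 N of push. Pictures afterwards showed every collar on the bed and every head in line with the row.
- **Guard:** I slid it over the collars until it wedged, pushing with about 24 N and then slightly more. My last measurement put its origin about 2–3 mm short of the way's mouth, which fits "within a few mm".
- **Rod:** I pushed it through the staple behind the guard until the shoulder touched, with about 6 N of contact force. I worked the shoulder out at about 73 mm from the block's middle line, from a tip reading I corrected by hand.

**What went wrong on the way:**
- The rod had been knocked a few centimetres aside, so I found it again before gripping it.
- My first two grips on it closed on nothing, because the fingertips sit roughly 20 mm higher than the stated tool point. I then went lower and gripped it properly. The misses moved the rod 2 mm at most.

**Checks that disagreed:**
- The last picture from directly above the staple was taken before the arm had settled. Its readings were off by 1–5 mm, and I corrected for that by eye.
- The finger-opening reading came out 2–4 mm smaller than the true thickness of whatever was held.

I never went near the knob, lens, corner, standoff, parts box or the blue and pink look-alikes. The pictures showed none of them disturbed, though I did not check each one in the final view. At hand-in the gripper was open and clear of everything.

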